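# Load a moulding knife into a cutterhead

### The arm

A 7-joint arm with a two-finger parallel gripper is mounted at the origin on the work surface. World frame = base frame: x ahead of the robot, y to its left, z up, the work surface at z = 0. Lengths are in m, angles in rad, forces in N, time in s.
With the tool pointing down it reaches from about 0.35 to 0.9 m from the base axis. Payload 19.9 kg.
Tool frame: the origin (TCP) lies at the very end of the fingers, on their centre line; the grasp point (between the pads) lies 19 mm behind it; z points along the fingers, x is the direction in which the jaws open and shut, and the axes are right-handed (so a half turn about z gives the same grasp; the last joint's range is limited). The gripper opens to 85 mm and grips with 20 to 120 N. Pads are 22 mm wide; open, the fingers measure 114 mm over their backs; the gripper's body (76 mm by 85 mm) begins 54 mm behind the grasp point. The pads swing forward as they close: fully open they stand 13 mm farther back than shut.
Start: joints at [-1.294, 0.417, -0.01, 1.614, 0.005, 1.111, -0.053], TCP at [0.196, 0.593, 0.231] pointing down, gripper open.
Joint ranges: [-2.81, 2.81], [-0.39, 2.02], [-1.27, 1.25], [0.06, 2.57], [-1.19, 4.33], [0.19, 2], [-2.82, 2.82]. Speed limits (rad/s): [1.89, 1.89, 2.39, 2.39, 3.01, 3.01, 3.01].

### API

Orientations are given as [roll, pitch, yaw] about the fixed x, y, z axes, in that order (R = Rz(yaw) Ry(pitch) Rx(roll)).
In Python, from workcell import bot, snapshot, order, finder gives the robot as it stands.
- The arm moves only by the tool move_arm, never from a script. Its argument "moves" is one flat list of numbers, 7 for each row, row after row: the turn, a rotation vector about the world's x, y, z in degrees, then the shift along the world's x, y, z in mm, then the finger opening in mm, from 0 to 85.4. A call has 1 to 12 rows; each row shifts and turns the commanded pose from where the row before left it; what a row does not reach is not made up. A row lasts 1/12 s, in which the tool goes at most 41.7 mm and 7.16 degrees, less where a joint would pass 70% of its speed; a pose out of reach is approached as far as the arm can. A call is refused whole if a number of a shift passes 41.7 or a number of a turn 7.16, either way. A call with a gripper value outside its range is refused whole. The fingers move at their own pace and stop on an object; "force" is the grip in N (left out, the last holds). Time passes only in rows, so rows that do not move let the fingers close. It gives the time, the measured TCP pose, the force and the opening at its end, in the units of the state.
- bot.get_obs(): the state, without advancing time (a new reading comes with each control period).
- snapshot(name): name is "scene" or "top" or "wrist"; returns a dict with "image" (420x560x3 uint8, red, green, blue), "fx", "fy", "cx", "cy" (pixels), "dist" ([k1, k2, p1, p2, k3] as OpenCV has them; the pictures are not rectified), "rvec" (rotation vector, rad) and "tvec" (3), from world to camera coordinates, as OpenCV has them; the wrist camera has in their place "tool_from_camera" (4x4, takes a point from camera to tool coordinates, whose origin is the TCP and whose axes are the tool frame's). Camera axes: x right, y down, z forward; pixel columns grow to the right and rows downward; lengths in m; the calibration is good to about 2 mm. A picture is of the moment at which its call begins: read the wrist's pose just before it. There is no depth.
- order.close_job(): hands the job in, once; it reports no verdict.
Trained networks look in a picture, given as the dict that the camera call returned (one of the last four; its "shot" number tells which), for a name from the list of things; names that differ only in an ending like _2 or _b are one class to them, and where a whole thing is asked for, a point or a joint stands for the part that bears it (a point fixed in the world has none). Each returns a list of dicts, best first, with "score" (0 to 1); they miss things now and then, are a little off and sometimes report something else, mostly with a low value. They report only what shows in the picture. A call takes as long as a camera call.
- finder.outline_of(picture, label): "mask" (420x560 bool, what is visible of it) and "bbox" ([left, top, width, height] in pixels, round what is visible of it).
The state is a dict: "time": time; "joint_pos": joint angles; "joint_velocities": joint speeds; "joint_efforts": joint torques, N m; "tcp_pos": TCP position; "ee_rot": TCP orientation; "force": force on the tool from outside, world axes, zero at the start; "torque": the same for the moment, N m; "grip_width": finger opening in m.
Only numpy, scipy, OpenCV 4.12 (cv2) and the standard library are available. Lean on these libraries where they do the work, as an engineer would, in place of code of your own. Each camera call takes 0.05 s, during which the arm holds its last target.

### The job

Take the long moulding knife out of the wooden rack and load it into the leaning pocket of the cutterhead: enter its thick foot from the open end of the pocket, slide it along until it is fully home against the stop flange, and let go. Leave the short knife standing in the rack as it is.

Things in the scene. Friction and masses are not known exactly. Their poses are not given: they have to be found in the camera images.
- long_knife: Loose bright steel plate, 110 mm long (its y), 8 mm thick (x -4 to 4), 64 mm tall, wavy edge on top; 0.46 kg. Flat grip faces from z = 12 to 56 mm. The lowest 12 mm is a one-sided foot that sticks out to x = +11 along the whole length; ends taper 1.5 mm over the last 6. Origin: underside, middle of plate length and thickness. Stands upright in a slot of the rack, axes as the rack's.
- short_knife: The other knife in the rack: same section and origin, but 70 mm long (y), with a stepped edge, 0.29 kg. It stands in the other slot and stays there.
- rack: Fixed beech block, 176 mm (x) by 150 mm (y) by 40 mm high, origin at the centre of its underside. Two slots along its y axis, open upward and at the ends, 20 mm wide, 24 mm deep (floor 16 mm above the bench), 80 mm apart (about x = -40 and +40 mm). The knives stand loosely in them, either one in either slot, their upper 40 mm above the wood.
- stand: Fixed grey setting stand, base 200 mm (x) by 235 mm (y) by 18 mm. Origin on the bench, below the middle of the cutterhead, which turns on an arbor along the stand's y axis, 125 mm above the bench. Bearing pedestal (to y = 127 mm, 190 mm high) at the +y end; the -y end is free. The arbor is locked by stiff friction (6 N m).
- drum (a point): Middle of the cutterhead on the arbor axis: aluminium drum, 140 mm in diameter, 130 mm long (y -65 to +65 mm), with one empty pocket along y, which leans 22 to 32 degrees from vertical towards the stand's -x side (the robot's side). Axes: y along the arbor, z out through the pocket. Free end at -y: only the arbor nut (27 mm radius, to y = -89) and arbor end (18 mm radius, to y = -101).
- flange (a point): Centre of the stop flange's face, 65 mm from the drum's middle along +y: a steel disc 168 mm in diameter, 10 mm thick, flat on the drum's end. It closes that end of the pocket; the knife's end butts on it.
- seat (a point): Point on the pocket's floor where the long knife's origin lies, within the play, when it is home; axes as the knife then has: y along the pocket to the flange (its face at y = +55 mm), z out of the pocket, x across. Drum surface at z = 36 mm. Neck x -6 to 6 mm; undercut for the foot to x = +12.7, up to z = 14.5 mm: no way in or out through the top. Play for the knife 1.7 mm in x, 2.5 mm in z.
- mouth (a point): Middle of the pocket's floor at its open end, 75 mm from the seat along -y, on the drum's free end face; axes as the seat. Over the first 7 mm all sides of the pocket flare outward by 2.5 mm. In the drum's frame the seat lies at (0, 10, 34) mm, the mouth at (0, -65, 34) mm.

How it is judged:
On the way, in this order (a step that is already met when the one before it is completed fails the run):
1. the long knife is lifted clear of the rack (height (world z) of long_knife above 0.055 m), for 0.1 s.
2. its foot has entered the pocket at the open end and is not yet home (y of long_knife in the frame of seat between -0.12 and -0.015 m and x of long_knife in the frame of seat between -0.005 and 0.005 m and z of long_knife in the frame of seat between -0.004 and 0.006 m and angle between the y axis of long_knife and the y axis of seat, either way round below 0.12 rad), for 0.05 s.
At the end, for the whole second after the job is handed in: The long knife lies at rest in the pocket, its end within 4 mm of the stop flange, foot down in the undercut (within 4 mm across, 5 mm in height, 0.15 rad), released; the short knife stands in its slot within 12 mm of where it was (y of long_knife in the frame of seat between -0.004 and 0.003 m and x of long_knife in the frame of seat between -0.004 and 0.004 m and z of long_knife in the frame of seat between -0.003 and 0.005 m and angle between the z axis of long_knife and the z axis of seat, either way round below 0.15 rad and angle between the y axis of long_knife and the y axis of seat, either way round below 0.06 rad and linear speed of long_knife below 0.01 m/s and distance of short_knife from where it was at the start of the episode below 0.012 m and angle between short_knife's own z axis and vertical below 0.2 rad); the robot touches nothing.
It fails at once if the short knife is knocked, moved or taken out (distance of short_knife from where it was at the start of the episode above 0.02 m or angle between short_knife's own z axis and vertical above 0.4 rad).
It also fails if it takes over 58 s, if anything falls off the work surface, if the arm or the gripper's body presses on something with over 40 N, if the wrist force passes 120 N, or if a joint passes its speed limit or range.

## Working session

There is one attempt and no reset: what is moved stays moved. The work goes in short steps, Python scripts to look and compute and a tool call to move; the robot and the scene stay as the last step left them, time stands still between calls to the robot, and variables do not carry over. Pictures are saved under pics/ and viewed, and the job is handed in when it is done.

Besides the shell and the picture viewer there is one more tool, called as a command line: name --argument value ..., lists and objects as JSON in quotes. move_arm: Moves the arm, as the interface text tells. Its arguments: {"type":"object","properties":{"moves":{"type":"array","items":{"type":"number"}},"force":{"type":"number"}},"required":["moves"]}

```bash
ls; mkdir -p pics
python3 - <<'E'
from workcell import bot, snapshot, order, finder
import cv2,pickle
print(bot.get_obs())
for n in ["scene","top","wrist"]:
    s=snapshot(n); cv2.imwrite(f"pics/{n}0.png",s["image"][:,:,::-1]); 
    print(n,{k:v for k,v in s.items() if k!="image"})
    pickle.dump(s,open(f"{n}0.pkl","wb"))
    for l in ["long_knife","short_knife","rack","drum","stand","flange"]:
        try:
            r=finder.outline_of(s,l)
            print(n,l,[(d["score"],d["bbox"]) for d in r[:3]])
            pickle.dump(r,open(f"{n}0_{l}.pkl","wb"))
        except Exception as e: print(l,e)
print(bot.get_obs()["time"])
E
```

```text
pics
{'time': 0.0, 'joint_pos': array([-1.29350547,  0.41801668, -0.01032129,  1.61417786,  0.0046684 ,
        1.11069194, -0.05300693]), 'joint_velocities': array([-4.48391754e-05, -3.78374777e-05,  2.77960812e-04,  2.04709882e-03,
       -1.15453952e-03, -3.15561219e-04,  5.91859229e-04]), 'joint_efforts': array([-8.06955231e-04, -8.64454865e+01,  6.78659566e-01, -4.34910572e+01,
        1.91460393e-02,  7.32577639e-03,  7.39626830e-05]), 'tcp_pos': array([0.19576817, 0.59317852, 0.23063197]), 'ee_rot': array([3.14153495e+00, 1.26842798e-03, 1.25200943e+00]), 'force': array([-0.44245171, -0.54333393,  0.04750659]), 'torque': array([ 0.02485628, -0.01301969,  0.01176049]), 'grip_width': 0.08531756135309239}
scene {'fx': 494.5368479980003, 'fy': 494.5368479980003, 'cx': 282.90254691820354, 'cy': 208.93381435567358, 'dist': array([-0.15767721,  0.        ,  0.        ,  0.        ,  0.        ]), 'rvec': array([ 2.04741995,  1.02004805, -0.49004473]), 'tvec': array([-0.41273302, -0.20437319,  1.25581103]), 'shot': 1}
scene long_knife [(0.6, [133.9, 289.9, 73.4, 69.9])]
scene short_kn
[... 887 characters left out ...]
, [89.8, 165.1, 128.8, 102.0])]
wrist {'fx': 308.4265830539628, 'fy': 308.4265830539628, 'cx': 276.16325074630464, 'cy': 215.08865884328512, 'dist': array([-0.05200956,  0.        ,  0.        ,  0.        ,  0.        ]), 'tool_from_camera': array([[ 9.99999679e-01,  6.64072584e-04,  4.48347931e-04,
         5.01010710e-04],
       [-7.57552081e-04,  9.65859884e-01,  2.59063911e-01,
        -6.54423771e-02],
       [-2.61004040e-04, -2.59064167e-01,  9.65860077e-01,
        -1.41797391e-01],
       [ 0.00000000e+00,  0.00000000e+00,  0.00000000e+00,
         1.00000000e+00]]), 'shot': 3}
wrist long_knife []
wrist short_knife []
wrist rack []
wrist drum []
wrist stand []
wrist flange []
1.05
```

View pics/scene0.png

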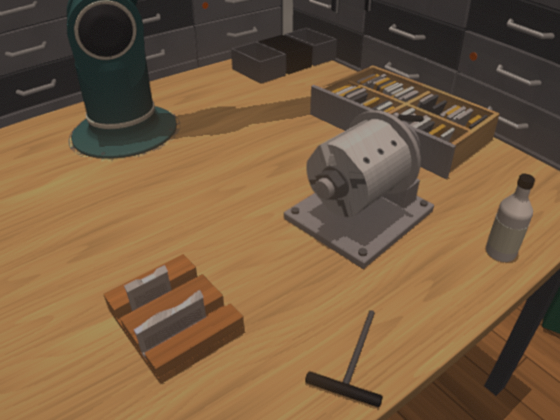

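View pics/top0.png

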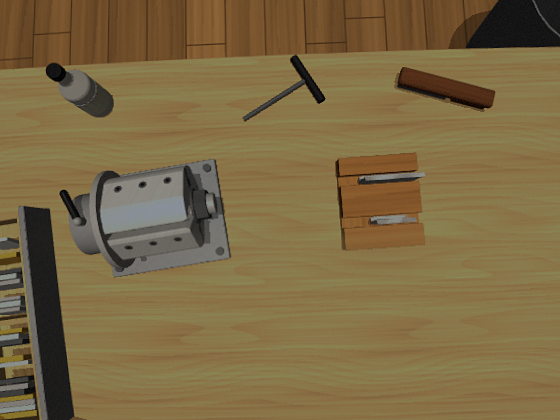

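View pics/wrist0.png

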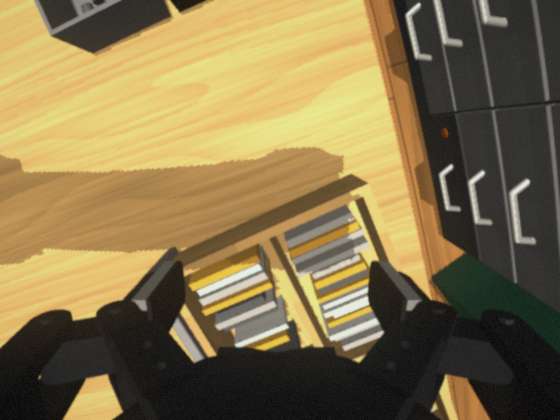

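```bash
cat > h.py <<'E'
import numpy as np, cv2, pickle
from scipy.spatial.transform import Rotation as R
def K(s): return np.array([[s["fx"],0,s["cx"]],[0,s["fy"],s["cy"]],[0,0,1.]])
def ext(s,obs=None):
    if "rvec" in s: return cv2.Rodrigues(s["rvec"])[0], np.array(s["tvec"])
    T=np.eye(4); T[:3,:3]=R.from_euler("xyz",obs["ee_rot"]).as_matrix(); T[:3,3]=obs["tcp_pos"]
    M=np.linalg.inv(T@s["tool_from_camera"]); return M[:3,:3],M[:3,3]
def proj(s,P,obs=None):
    r,t=ext(s,obs); return cv2.projectPoints(np.asarray(P,float).reshape(-1,3),cv2.Rodrigues(r)[0],t,K(s),s["dist"])[0].reshape(-1,2)
def ray(s,px,obs=None):
    r,t=ext(s,obs); u=cv2.undistortPoints(np.array(px,float).reshape(-1,1,2),K(s),s["dist"]).reshape(-1,2)
    d=np.c_[u,np.ones(len(u))]@r; return -r.T@t, d
def atz(s,px,z,obs=None):
    c,d=ray(s,px,obs); return c+d*((z-c[2])/d[:,2])[:,None]
def crop(s,box,f,name):
    x,y,w,h=box; im=s["image"][y:y+h,x:x+w,::-1]; im=cv2.resize(im,None,fx=f,fy=f,interpolation=cv2.INTER_CUBIC); 
    for i in range(0,w,10): cv2.putText(im,str(x+i),(i*f,8),0,.3,(0,0,255)); cv2.line(im,(i*f,10),(i*f,14),(0,0,255))
    for i in range(0,h,10): cv2.putText(im,str(y+i),(0,i*f+4),0,.3,(0,0,255)); cv2.line(im,(20,i*f),(24,i*f),(0,0,255))
    cv2.imwrite(name,im)
E
python3 - <<'E'
from h import *
t=pickle.load(open("top0.pkl","rb")); s=pickle.load(open("scene0.pkl","rb"))
print("cam",ray(t,[(0,0)])[0],ray(s,[(0,0)])[0])
print("rack",atz(t,[(338,159),(416,153),(425,244),(346,250)],.04))
print("base",atz(t,[(216,160),(230,257),(113,277)],.018))
crop(t,(330,145,105,110),7,"pics/t_rack.png")
crop(t,(60,145,175,140),4,"pics/t_st.png")
crop(s,(95,250,160,130),5,"pics/s_rack.png")
crop(s,(275,100,165,165),4,"pics/s_st.png")
E
```

```text
cam [0.57537001 0.0044479  0.77858967] [ 1.1343823  -0.34275964  0.62037965]
rack [[ 0.71887393 -0.10179424  0.04      ]
 [ 0.72569949 -0.25107725  0.04      ]
 [ 0.55230976 -0.25833868  0.04      ]
 [ 0.54565448 -0.10968716  0.04      ]]
base [[0.72951154 0.13597083 0.018     ]
 [0.53762711 0.11213743 0.018     ]
 [0.50425091 0.34470953 0.018     ]]
```

View pics/t_rack.png

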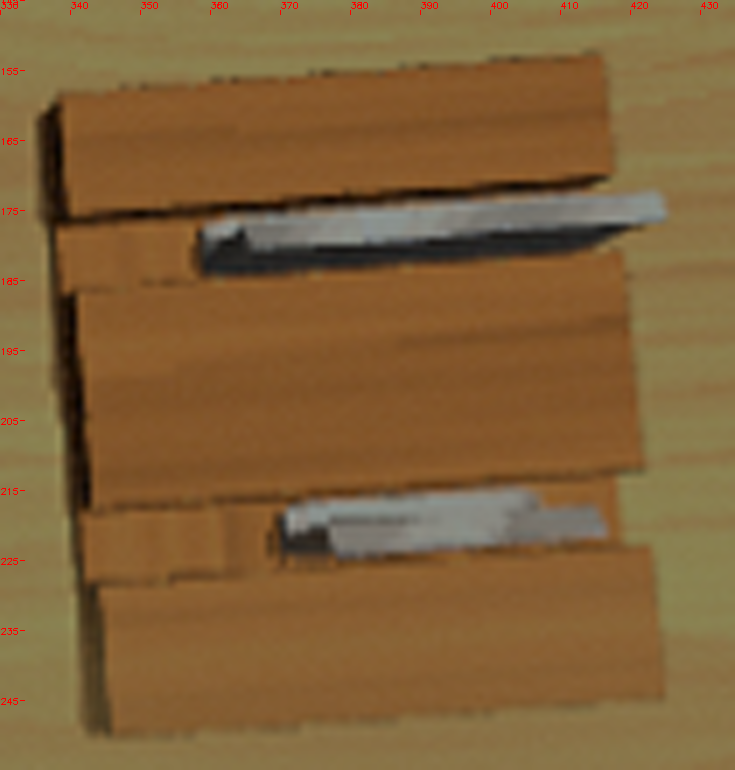

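View pics/t_st.png

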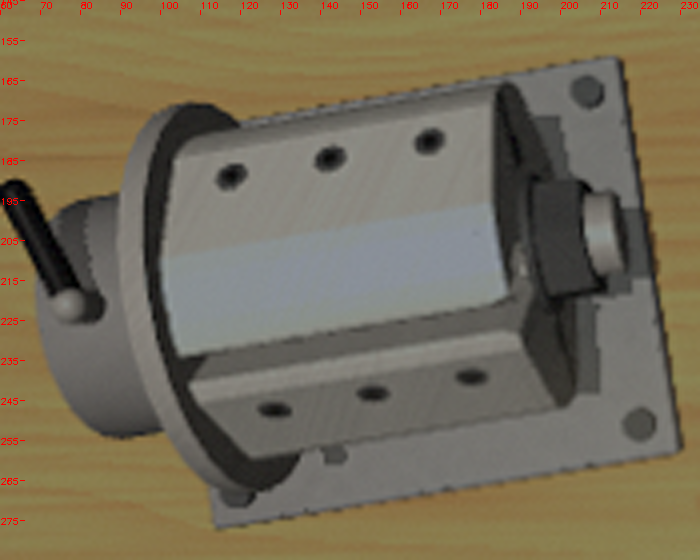

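View pics/s_rack.png

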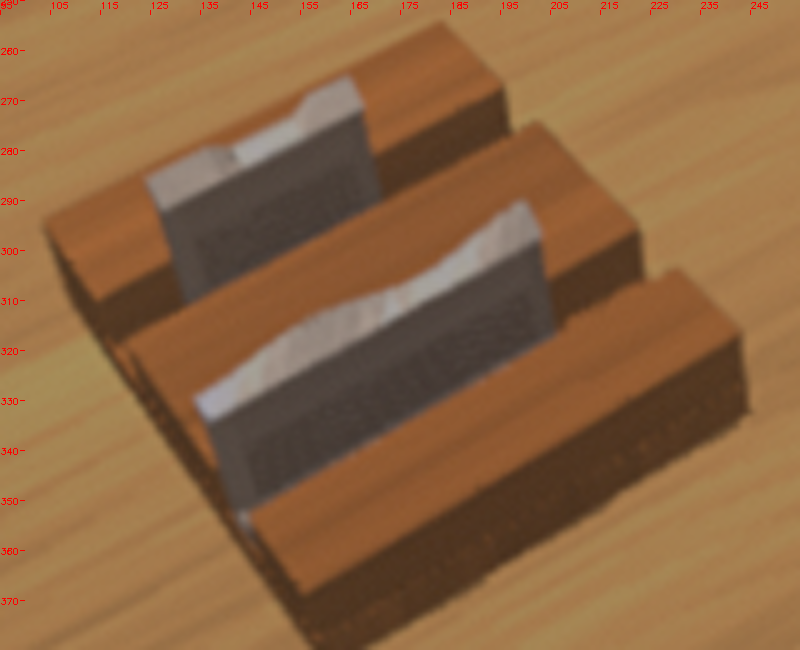

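View pics/s_st.png

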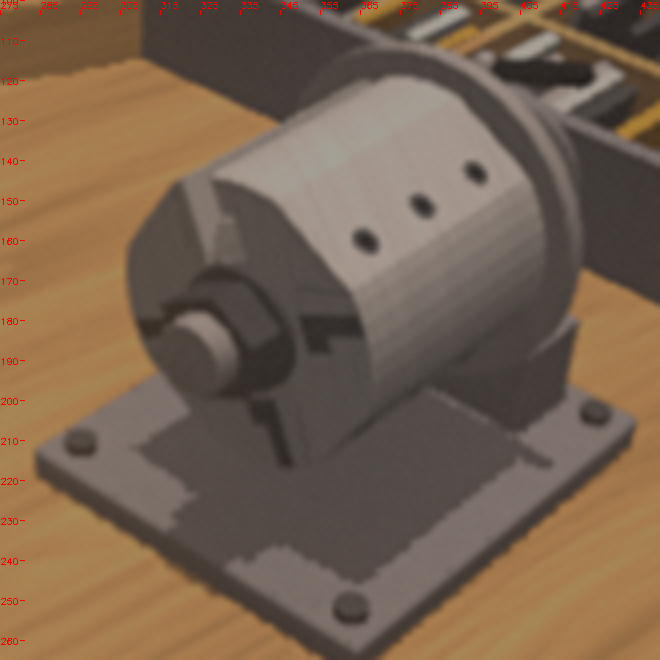

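The long knife is in the far slot, at about (358–424, 172–184) in the top view. The short knife is at (369–415, 215–225). The stand's base edge runs from (216,160) to (230,257), and the pocket opens towards the robot. I'll move the wrist camera over the rack to see which side the foot is on.

move_arm --moves '[0,0,-6,0,0,35,85,0,0,-6,10,-20,35,85,0,0,-6,18,-36,10,85,0,0,-6,18,-36,0,85,0,0,-6,18,-36,0,85,0,0,-6,18,-36,0,85,0,0,-6,18,-36,0,85,0,0,-6,18,-36,0,85,0,0,-6,18,-36,0,85,0,0,-6,18,-36,0,85,0,0,-5,18,-36,0,85,0,0,-4,18,-36,0,85]'

```text
time: 2.05
tcp_pos: [0.3863, 0.2116, 0.3115]
ee_rot: [-3.141, -0.0, 0.043]
force: [1.3, 1.2, 0.6]
grip_width: 0.085
```

move_arm --moves '[0,0,0,20,-36,0,85,0,0,0,20,-36,0,85,0,0,0,20,-36,0,85,0,0,0,20,-36,0,85,0,0,0,20,-36,0,85,0,0,0,20,-36,0,85,0,0,0,20,-36,0,85,0,0,0,20,-36,0,85,0,0,0,20,-36,0,85,0,0,0,20,-36,0,85,0,0,0,20,-36,0,85,0,0,0,20,-36,0,85]'

```text
time: 3.05
tcp_pos: [0.6267, -0.2201, 0.311]
ee_rot: [-3.141, 0.0, 0.049]
force: [-0.1, 1.2, 1.2]
grip_width: 0.0849
```

```bash
cat > shot.py <<'E'
import sys
from workcell import bot, snapshot, order, finder
from h import *
n=sys.argv[1]; tag=sys.argv[2]
o=bot.get_obs(); s=snapshot(n); s["obs"]=o
pickle.dump(s,open(f"{n}{tag}.pkl","wb")); cv2.imwrite(f"pics/{n}{tag}.png",s["image"][:,:,::-1])
print(o["time"],o["tcp_pos"],o["ee_rot"],o["force"],o["torque"],o["grip_width"])
E
python3 shot.py wrist 1
```

```text
3.05 [ 0.62669984 -0.22014263  0.31098278] [-3.14133586e+00  1.23343656e-04  4.86663015e-02] [-0.14598957  1.22397438  1.20972015] [ 0.05275589 -0.02435644 -0.02012901] 0.08489931659722995
```

View pics/wrist1.png

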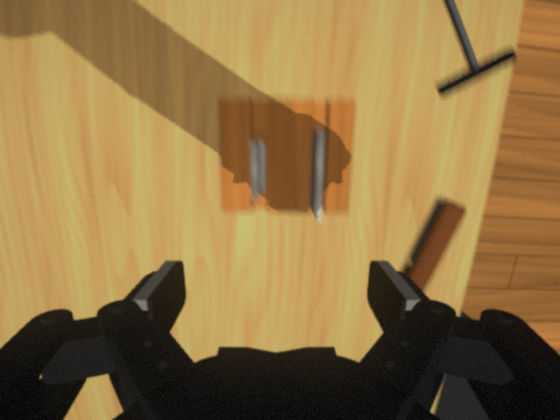

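move_arm --moves '[0,0,0,3,0,-35,85,0,0,0,3,0,-35,85,0,0,0,3,0,-35,85,0,0,0,0,0,-35,85,0,0,0,0,0,0,85,0,0,0,0,0,0,85,0,0,0,0,0,0,85]'

```text
time: 3.68
tcp_pos: [0.6356, -0.219, 0.1736]
ee_rot: [3.141, -0.002, 0.048]
force: [-0.3, -0.1, 1.0]
grip_width: 0.0849
```

```bash
python3 shot.py wrist 2; python3 -c "
from h import *
s=pickle.load(open('wrist2.pkl','rb')); crop(s,(200,40,180,150),4,'pics/w2c.png')"
```

```text
3.6833 [ 0.63562753 -0.21904046  0.17355993] [ 3.14060807e+00 -1.89091406e-03  4.76296317e-02] [-0.34134099 -0.07582783  1.02230502] [-0.01576124 -0.01430775  0.03249041] 0.08487983897413094
```

View pics/wrist2.png

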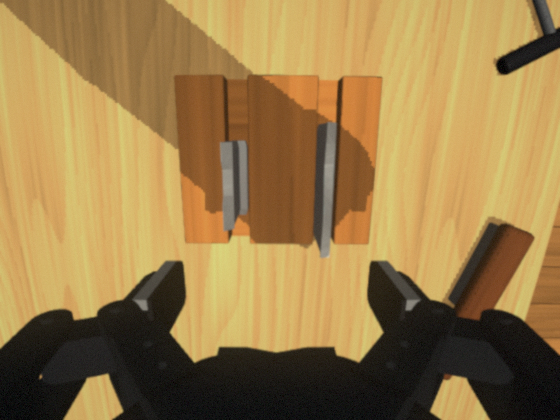

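View pics/w2c.png

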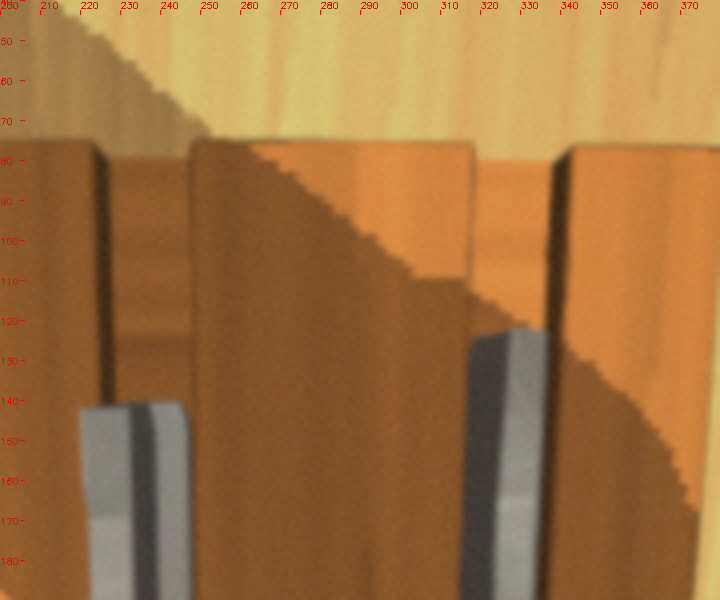

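The wrist view shows the short knife's foot ledge on its right (world +x) side, at about (240–247, 140–190). The long knife, with its top from (325,122) to (325,255), shows no ledge on the −x side, so its foot is also on world +x. That means no flip is needed. Next I'll measure the poses.

```bash
cat > a.py <<'E'
from h import *
w=pickle.load(open("wrist2.pkl","rb")); t=pickle.load(open("top0.pkl","rb")); s=pickle.load(open("scene0.pkl","rb"))
crop(w,(290,110,60,150),5,"pics/w2d.png")
o=w["obs"]
print("rack wrist\n",atz(w,[(176.5,76),(380.5,76.5),(369.5,244),(186,243)],.04,o)[:,:2])
print("rack top\n",atz(t,[(338,158.5),(416,153),(425,244),(346,250)],.04)[:,:2])
print("rack scene\n",atz(s,[(104,295),(183,254.5),(244,316.5),(155,368)],.04)[:,:2])
for z in (.072,.076,.080):
  print(z,"top",atz(t,[(359,177.5),(424,173)],z)[:,:2].round(4).tolist(),"wrist",atz(w,[(326,122.5),(325,255)],z,o)[:,:2].round(4).tolist(),"scene",atz(s,[(199,290.5),(134,330)],z)[:,:2].round(4).tolist())
E
python3 a.py
```

```text
rack wrist
 [[ 0.54745714 -0.11072261]
 [ 0.71804106 -0.10271871]
 [ 0.72683641 -0.25129733]
 [ 0.5521725  -0.25855777]]
rack top
 [[ 0.71984049 -0.10183541]
 [ 0.72569949 -0.25107725]
 [ 0.55230976 -0.25833868]
 [ 0.54565448 -0.10968716]]
rack scene
 [[ 0.55564468 -0.25802057]
 [ 0.54820946 -0.11083529]
 [ 0.72212854 -0.10173361]
 [ 0.72557896 -0.25142283]]
0.072 top [[0.6774, -0.1339], [0.6819, -0.2524]] wrist [[0.6703, -0.1438], [0.6791, -0.2515]] scene [[0.6639, -0.1416], [0.6748, -0.2526]]
0.076 top [[0.6768, -0.1331], [0.6813, -0.251]] wrist [[0.6697, -0.144], [0.6783, -0.2499]] scene [[0.6673, -0.143], [0.6781, -0.2533]]
0.08 top [[0.6762, -0.1323], [0.6807, -0.2495]] wrist [[0.6691, -0.1441], [0.6776, -0.2483]] scene [[0.6707, -0.1445], [0.6815, -0.254]]
```

View pics/w2d.png

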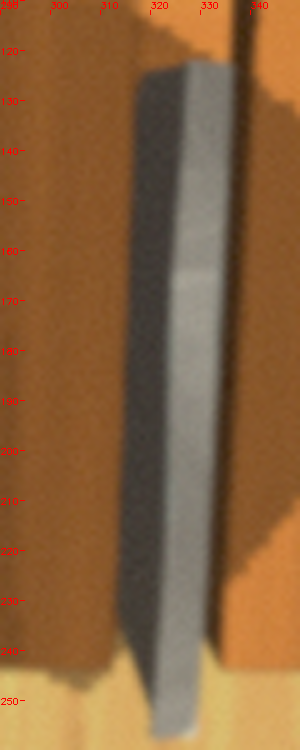

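Measured so far:

| Item | Result |
|---|---|
| Rack centre | about (0.636, −0.180) |
| Rack yaw | about 2.6° |
| Long knife middle | about (0.676, −0.1975) |

Before grasping, I'll look at the free end of the drum with a tilted wrist view.

move_arm --moves '[6,0,0,-3,27,15,85,6,0,0,-3,27,15,85,6,0,0,-3,27,8,85,6,0,0,-3,27,8,85,6,0,0,-3,27,0,85,6,0,0,-3,27,0,85,6,0,0,-3,27,0,85,6,0,0,-2,27,0,85,6,0,0,-2,27,0,85,6,0,0,-2,27,0,85,0,0,0,0,0,0,85,0,0,0,0,0,0,85]'

```text
time: 4.73
tcp_pos: [0.6081, 0.0513, 0.2182]
ee_rot: [-2.096, -0.042, 0.025]
force: [0.7, 0.5, 0.3]
grip_width: 0.0849
```

```bash
python3 shot.py wrist 3
```

```text
4.7333 [0.60808206 0.05133437 0.21822087] [-2.09567668 -0.04246538  0.02492383] [0.72719589 0.49012061 0.28298261] [-9.11647863e-01 -1.72962688e-03  5.36310634e-04] 0.08489577582656208
```

View pics/wrist3.png

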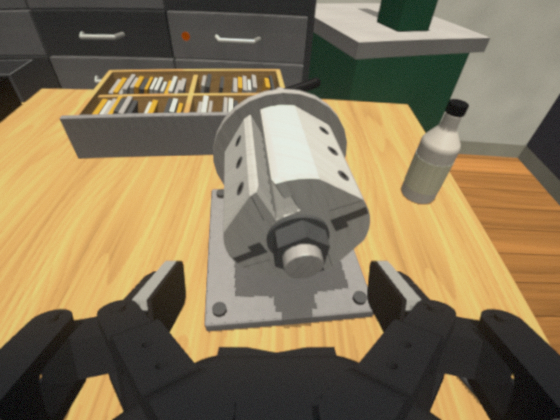

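```bash
python3 -c "
from h import *
s=pickle.load(open('wrist3.pkl','rb')); crop(s,(205,85,175,135),4,'pics/w3c.png'); crop(s,(230,195,80,60),9,'pics/w3d.png'); crop(s,(195,180,190,150),4,'pics/w3e.png')"
```

```text
(no output)
```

View pics/w3c.png

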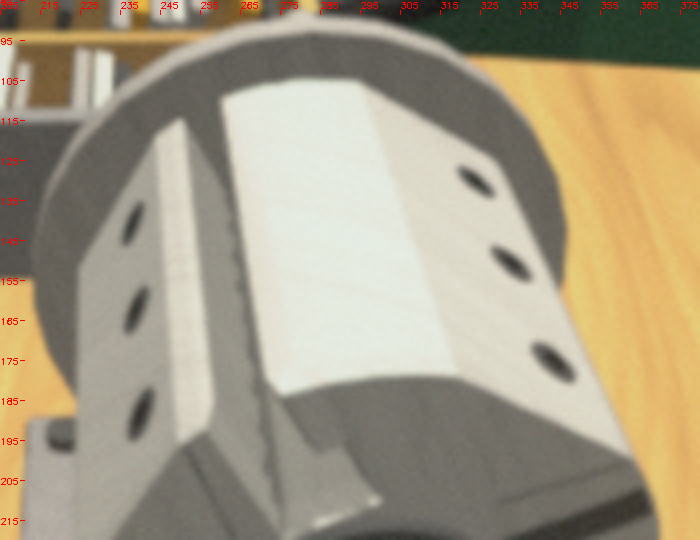

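View pics/w3d.png

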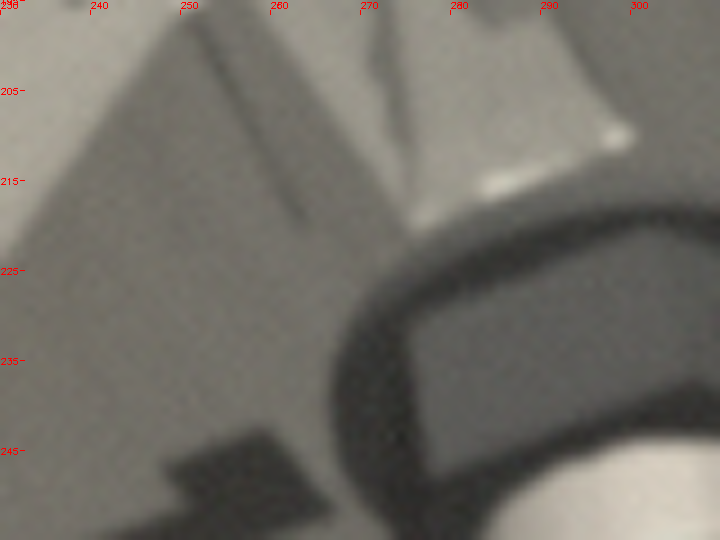

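View pics/w3e.png

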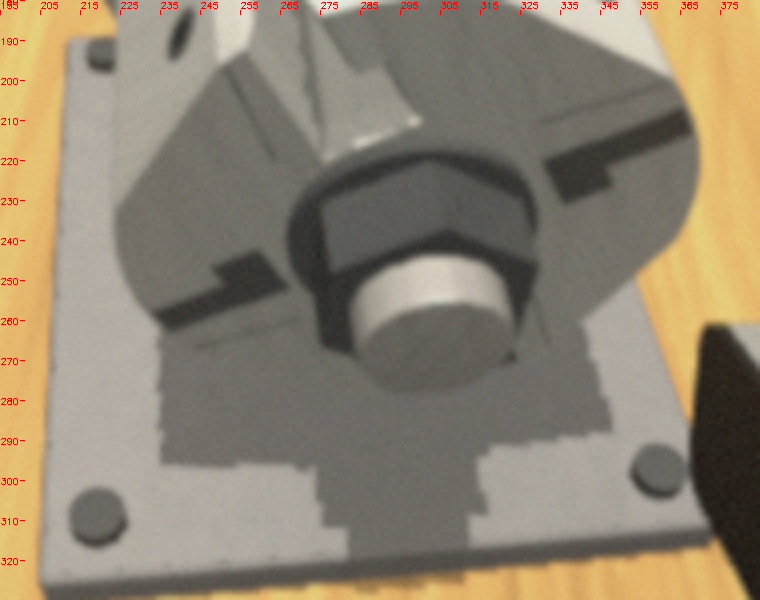

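```bash
cat > fit.py <<'E'
from h import *
from scipy.optimize import least_squares
w=pickle.load(open("wrist3.pkl","rb")); t=pickle.load(open("top0.pkl","rb")); s=pickle.load(open("scene0.pkl","rb"))
def SP(p,X): # stand frame -> world
    return np.array(X)@R.from_euler("z",p[2]).as_matrix().T+[p[0],p[1],0]
def DP(p,X): # drum
    X=np.array(X,float)@R.from_euler("y",-p[3]).as_matrix().T+[0,0,.125]; return SP(p,X)
def seat(p,X): return DP(p,np.array(X,float)+[0,.010,.034])
b=lambda x,e: ("B",x,e)
O=[
(w,"B",(-.1,0),(205,324.5)),(w,"B",(-.1,1),(211.5,189.5)),
(t,"B",(.1,0),(214.3,159.3)),(t,"B",(-.1,0),(230.5,257.5)),(t,"B",(-.1,1),(114.2,277)),
(s,"B",(-.1,0),(284,213.7)),(s,"B",(.1,0),(364,263)),(s,"B",(.1,1),(433.7,205)),
(w,"D",(0,-.101,0),(304.2,266.8)),
(w,"S",(-.0085,-.075,-.0025),(275,219.5)),(w,"S",(.0152,-.075,-.0025),(299,209.5)),
(w,"S",(.0152,-.075,.017),(289.5,196.5)),(w,"S",(.0085,-.075,.017),(285,197.5)),
(w,"S",(.0085,-.075,.0355),(275.2,183.7)),(w,"S",(-.0085,-.075,.0355),(257.3,191.5)),
(w,"S",(-.006,.055,.0357),(250.7,114.5)),(w,"S",(.006,.055,.0357),(260.5,109.5)),
(t,"S",(.006,.055,.0357),(104.5,234)),(t,"S",(-.006,.055,.0357),(107.5,240.7)),
(t,"S",(-.0085,-.075,.0355),(190,228)),(t,"S",(.0085,-.075,.0355),(186,220)),
(s,"S",(-.0085,-.075,.0355),(321.2,145)),(s,"S",(.0085,-.075,.0355),(328.7,144.5)),
]
def res(p,full=False):
    out=[]
    for c,k,X,px in O:
        if k=="B": P=SP(p,[(X[0],p[4]+.235*X[1],.018)])
        elif k=="D": P=DP(p,[X])
        else: P=seat(p,[X])
        pr=proj(c,P,c.get("obs"))[0]
        if c is w: pr=pr+p[5:7]
        out.append(pr-px)
    return np.array(out) if full else np.r_[np.ravel(out),p[5:7]/2]
f=least_squares(res,[.617,.24,.13,.47,-.108,0,0],loss="soft_l1")
if __name__=="__main__":
    print(f.x, np.degrees(f.x[2:4]))
    for (c,k,X,px),r in zip(O,res(f.x,True)): print("w" if c is w else "t" if c is t else "s",k,X,r.round(1))
    print("seat",seat(f.x,[(0,0,0),(0,-.075,0)]))
np.save("fit.npy",f.x)
E
python3 fit.py
```

```text
[ 0.6218716   0.22059738  0.13567552  0.48405306 -0.0962417  -0.39117948
  1.19854222] [ 7.77363454 27.73419727]
w B (-0.1, 0) [-1.1  1.6]
w B (-0.1, 1) [-0.2 -0.8]
t B (0.1, 0) [ 0.3 -1.5]
t B (-0.1, 0) [-0.3  0.4]
t B (-0.1, 1) [-1.1  0.1]
s B (-0.1, 0) [-1.3 -1.8]
s B (0.1, 0) [0.1 0.2]
s B (0.1, 1) [ 1.5 -0.3]
w D (0, -0.101, 0) [0.4 0.1]
w S (-0.0085, -0.075, -0.0025) [1.1 0.1]
w S (0.0152, -0.075, -0.0025) [1.5 0.1]
w S (0.0152, -0.075, 0.017) [ 2.3 -1.4]
w S (0.0085, -0.075, 0.017) [-0.5  0.7]
w S (0.0085, -0.075, 0.0355) [-0.1 -0.4]
w S (-0.0085, -0.075, 0.0355) [-1.1  0.1]
w S (-0.006, 0.055, 0.0357) [-0.2 -0.2]
w S (0.006, 0.055, 0.0357) [-0.4 -0.1]
t S (0.006, 0.055, 0.0357) [-0.1 -0. ]
t S (-0.006, 0.055, 0.0357) [-0.5  0.1]
t S (-0.0085, -0.075, 0.0355) [-0.7  0.4]
t S (0.0085, -0.075, 0.0355) [ 0.6 -1.4]
s S (-0.0085, -0.075, 0.0355) [-0.6 -0.4]
s S (0.0085, -0.075, 0.0355) [-1.2 -0.6]
seat [[0.60484182 0.22836533 0.15509394]
 [0.61498629 0.15405456 0.15509394]]
```

The fit of the stand and drum agrees to about 1 px:

| Item | Result |
|---|---|
| Stand yaw | 7.8° |
| Pocket lean | 27.7° |
| Mouth | (0.615, 0.154, 0.155) |

Now I'll work out the move to the grasp.

```bash
cat > delta.py <<'E'
# usage: target pos, target R -> deltas from current
from workcell import bot
from h import *
def delta(pos,Rt):
    o=bot.get_obs(); Rc=R.from_euler("xyz",o["ee_rot"])
    print("t",o["time"],"turn deg",np.degrees((Rt*Rc.inv()).as_rotvec()).round(2),"shift mm",((np.array(pos)-o["tcp_pos"])*1000).round(1))
E
python3 - <<'E'
from delta import *
delta([.6757,-.1975,.15],R.from_euler("z",.044)*R.from_euler("x",np.pi))
E
```

```text
t 4.7833 turn deg [-59.86   0.22  -0.28] shift mm [  67.2 -248.1  -68.6]
```

move_arm --moves '[-6,0,0,7,-25,0,70,-6,0,0,7,-25,0,70,-6,0,0,7,-25,0,70,-6,0,0,7,-25,0,70,-6,0,0,7,-25,0,70,-6,0,0,7,-25,-9,70,-6,0,0,7,-25,-15,70,-6,0,0,7,-25,-15,70,-6,0,0,7,-25,-15,70,-6,0,0,4,-23,-15,70,0,0,0,0,0,0,70,0,0,0,0,0,0,70]'

```text
time: 5.78
tcp_pos: [0.6754, -0.1958, 0.1497]
ee_rot: [-3.141, -0.001, 0.049]
force: [0.1, 0.5, 0.1]
grip_width: 0.0697
```

```bash
python3 - <<'E'
from delta import *
delta([.6757,-.1975,.055],R.from_euler("z",.044)*R.from_euler("x",np.pi))
E
python3 shot.py wrist 4
```

```text
t 5.7833 turn deg [-0.04  0.06 -0.27] shift mm [  0.3  -1.7 -94.7]
5.7833 [ 0.67544643 -0.19581238  0.14967911] [-3.14089680e+00 -1.01049617e-03  4.86462846e-02] [0.14454369 0.4506876  0.10081429] [ 0.03862243 -0.05156587 -0.03511226] 0.06968338931201773
```

View pics/wrist4.png

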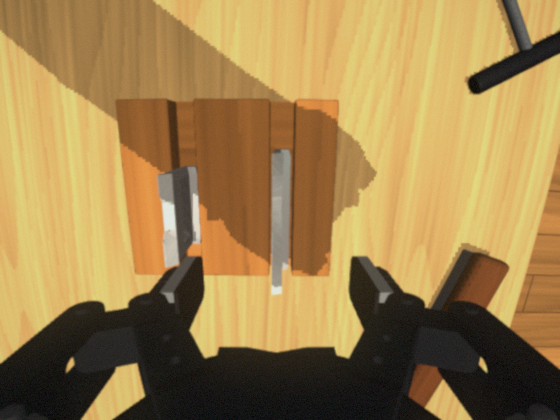

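Both jaws straddle the long knife at (272–290, 150–292), and the left finger clears the short knife. Descending to grip.

move_arm --moves '[0,0,-0.3,0,-2,-30,70,0,0,0,0,0,-30,50,0,0,0,0,0,-25,40,0,0,0,0,0,-10,30,0,0,0,0,0,0,30]'

```text
time: 6.25
tcp_pos: [0.6741, -0.1985, 0.0525]
ee_rot: [-3.139, 0.002, 0.041]
force: [-0.5, -0.6, 0.2]
grip_width: 0.0302
```

```bash
python3 shot.py wrist 5; python3 shot.py scene 5; python3 -c "
from h import *
s=pickle.load(open('scene5.pkl','rb')); crop(s,(75,180,180,200),3,'pics/s5.png')"
```

```text
6.25 [ 0.67413197 -0.19849172  0.05249744] [-3.13937254e+00  1.61243510e-03  4.13842336e-02] [-0.51008511 -0.58881082  0.17487563] [-0.06505856  0.01909195 -0.03512596] 0.030186179725805284
6.3 [ 0.67497671 -0.19892846  0.05425234] [-3.14055659e+00 -3.13198253e-04  4.15357454e-02] [-0.01552048  0.06500373  0.8188821 ] [-0.0155576  -0.02019708  0.01396067] 0.029963684074319052
```

View pics/s5.png

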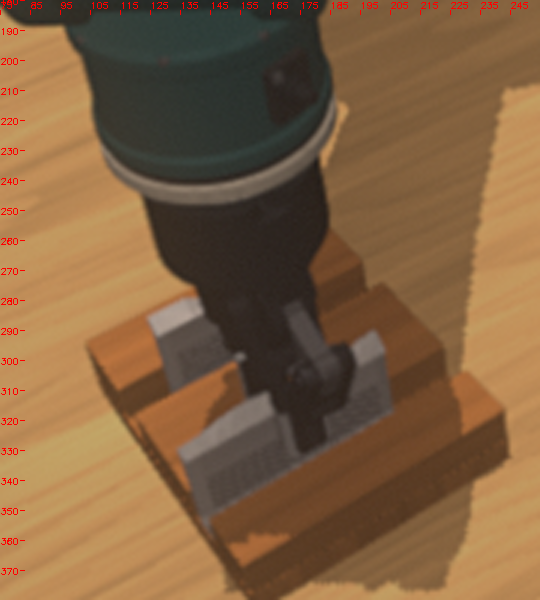

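View pics/wrist5.png

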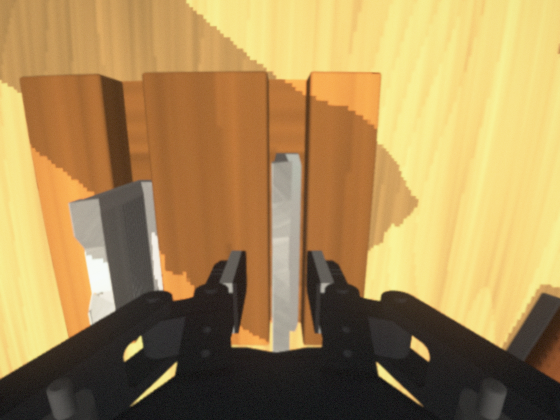

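move_arm --moves '[0,0,0,2,1,1,20,0,0,0,0,0,0,12,0,0,0,0,0,0,2,0,0,0,0,0,0,0,0,0,0,0,0,0,0,0,0,0,0,0,0,0]' --force 60

```text
time: 6.85
tcp_pos: [0.6779, -0.1975, 0.056]
ee_rot: [3.141, -0.002, 0.043]
force: [-1.9, 1.4, 9.2]
grip_width: 0.0063
```

```bash
python3 shot.py wrist 6
```

```text
6.85 [ 0.67792921 -0.19746476  0.05603363] [ 3.14138631e+00 -2.42960646e-03  4.28482602e-02] [-1.87884009  1.36606902  9.22914397] [0.31816301 0.14098941 0.02434523] 0.006311276800036717
```

View pics/wrist6.png

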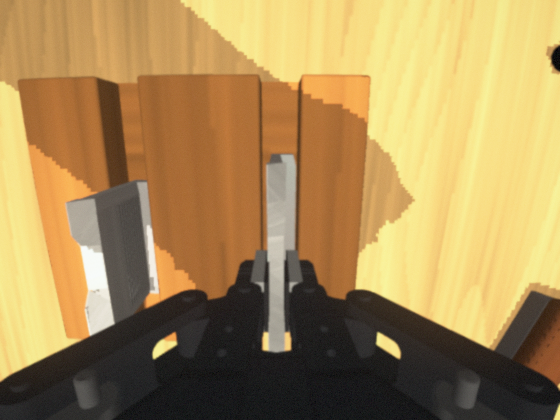

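move_arm --moves '[0,0,0,0,0,5,0,0,0,0,0,0,15,0,0,0,0,0,0,25,0,0,0,0,0,0,30,0,0,0,0,0,0,35,0,0,0,0,0,0,35,0,0,0,0,0,0,30,0,0,0,0,0,0,0,0,0,0,0,0,0,0,0]' --force 80

```text
time: 7.65
tcp_pos: [0.6772, -0.1978, 0.2319]
ee_rot: [3.141, -0.003, 0.042]
force: [-0.2, 0.6, -6.0]
grip_width: 0.006
```

```bash
python3 shot.py wrist 7; python3 shot.py scene 7;python3 shot.py top 7; python3 -c "
from h import *
s=pickle.load(open('scene7.pkl','rb')); crop(s,(75,140,190,200),3,'pics/s7.png')
s=pickle.load(open('top7.pkl','rb')); crop(s,(330,130,150,130),5,'pics/t7.png')"
```

```text
7.65 [ 0.67724238 -0.1978073   0.23187031] [ 3.14104204e+00 -3.05973906e-03  4.23244153e-02] [-0.23444956  0.5880425  -6.01566337] [0.03586384 0.01821793 0.01589978] 0.006040258530797354
7.7 [ 0.67664606 -0.19738665  0.2298805 ] [-3.14135415e+00 -4.43042925e-04  4.24039051e-02] [-0.36557785 -0.61087978 -5.11573851] [0.06917065 0.04079728 0.02269421] 0.005683389183967912
7.75 [ 0.67635689 -0.19716112  0.22870163] [-3.14100371e+00  1.20020173e-03  4.24922541e-02] [ 0.19840167  1.03775615 -4.83028269] [-0.00199493  0.04261442  0.00115722] 0.006130033857579345
```

View pics/s7.png

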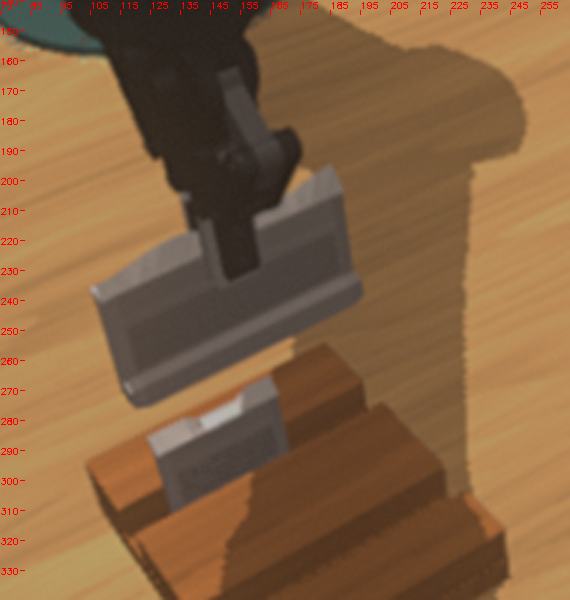

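View pics/wrist7.png

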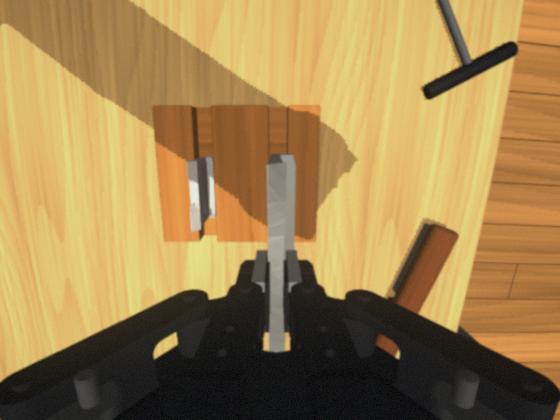

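View pics/t7.png

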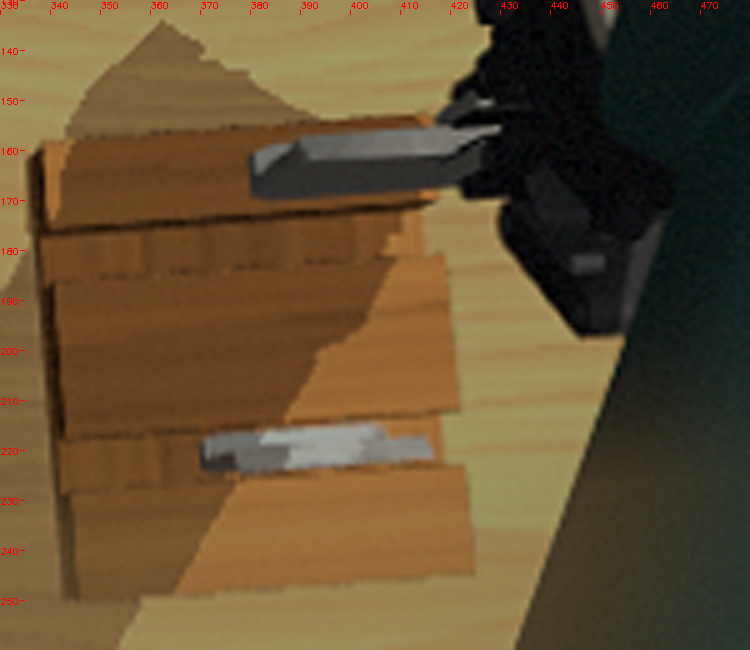

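```bash
cat > kf.py <<'E'
from h import *
from scipy.optimize import least_squares
w=pickle.load(open("wrist7.pkl","rb")); t=pickle.load(open("top7.pkl","rb")); s=pickle.load(open("scene7.pkl","rb"))
def tool(o): return R.from_euler("xyz",o["ee_rot"]),o["tcp_pos"]
# knife->tool : Rx(pi)*[pitch about knife x]; p=[dx,dy,dz,pitch,h1,h2]: TCP in knife coords
def K2W(o,p,X):
    Rt,tp=tool(o); X=np.array(X)-np.array([p[0],p[1],p[2]]); X=R.from_euler("x",p[3]).apply(X)
    return Rt.apply(R.from_euler("x",np.pi).apply(X))+tp
O=[(s,(.010,-.055,0),(120,275)),(s,(.010,.055,0),(195,239.3)),(s,(.004,.055,"h1"),(187,201)),(s,(-.003,.055,"h1"),(184.5,196)),(s,(-.003,-.055,"h2"),(105.7,236.7)),
(t,(-.003,.055,0),(380.4,169.6)),(t,(-.003,.055,"h1"),(390.4,162)),
(w,(-.003,.055,"h1"),(269,155.5)),(w,(.003,.055,"h1"),(294,155.5)),(w,(.003,-.055,"h2"),(287,350)),(w,(-.003,-.055,"h2"),(266,350))]
def res(p,full=False):
    out=[]
    for c,X,px in O:
        X=[p[4] if v=="h1" else p[5] if v=="h2" else v for v in X]
        out.append(proj(c,K2W(c["obs"],p,[X]),c["obs"])[0]-px)
    return np.array(out) if full else np.r_[np.ravel(out),(p[4:6]-.062)/.003]
f=least_squares(res,[0,0,.04,0,.062,.062],x_scale=[.001]*3+[.01]+[.001]*2,loss="soft_l1")
print(f.x.round(4)); print(np.c_[res(f.x,True).round(1)])
E
python3 kf.py
```

```text
[-0.0004 -0.0014  0.0385 -0.0354  0.0618  0.0301]
[[ 0.   0.2]
 [ 2.   0.1]
 [ 3.7 -2. ]
 [ 3.3  0.4]
 [ 5.2 14.2]
 [-1.2  0.2]
 [-1.9  0.2]
 [ 0.3  0.4]
 [-9.1  0.4]
 [-5.1  0.6]
 [ 5.4  0.6]]
```

```bash
python3 - <<'E'
s=open("kf.py").read()
i=s.index("(w,(-.003,.055"); j=s.index("]\ndef res")
s=s[:i]+"(w,(-.003,.055,'h1'),(268,155.5))"+s[j:]
open("kf.py","w").write(s)
E
python3 kf.py
python3 -c "
from h import *
s=pickle.load(open('wrist7.pkl','rb')); crop(s,(245,140,60,130),6,'pics/w7c.png')
s=pickle.load(open('scene7.pkl','rb')); crop(s,(95,180,110,105),7,'pics/s7c.png')"
```

```text
[ 0.0001 -0.0002  0.0386 -0.0285  0.0615  0.054 ]
[[-0.8  0.5]
 [ 1.2  0.1]
 [ 2.5 -1.8]
 [ 2.2  0.6]
 [ 0.3 -0.7]
 [-0.5  0.5]
 [-0.9  0.5]
 [-0.1  3.9]]
```

View pics/w7c.png

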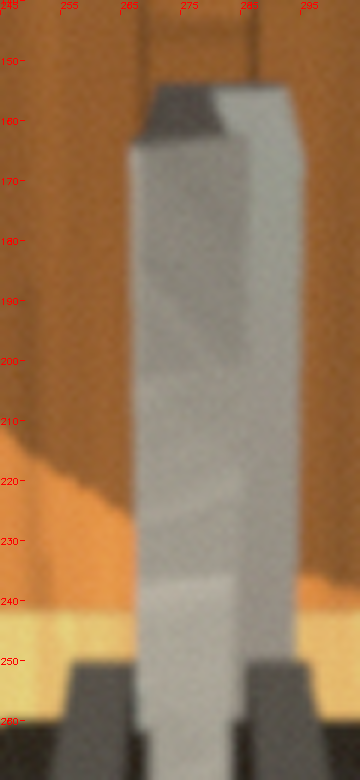

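View pics/s7c.png

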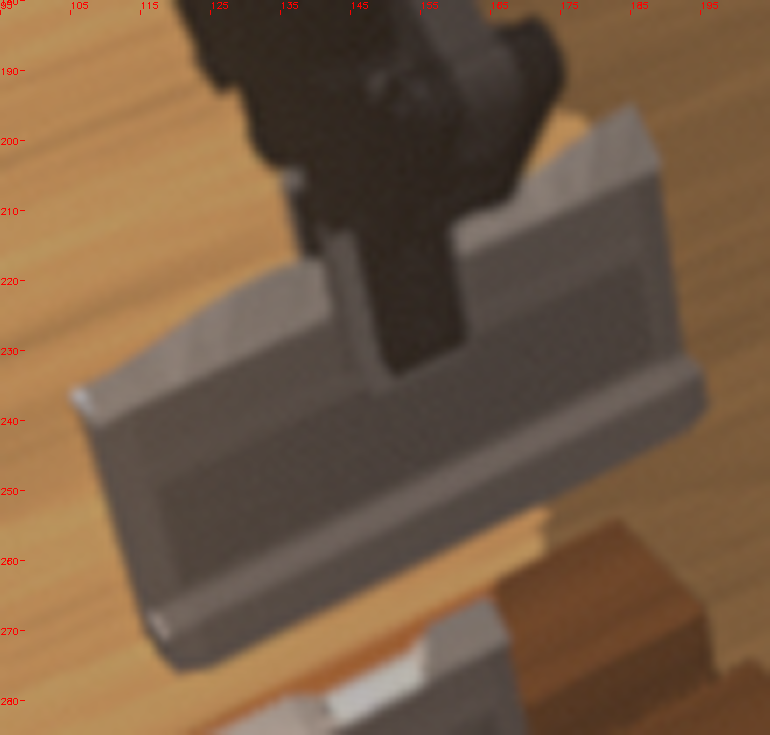

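```bash
python3 - <<'E'
s=open("kf.py").read()
i=s.index("O=["); j=s.index("]\ndef res")
s=s[:i]+"""a=.0032
O=[(s,(.010,-.055,0),(120,275)),(s,(.0102,.055,0),(195.5,238)),(s,(a,.055,.012),(192.5,230.5)),(s,(a,-.055,.012),(116.5,268)),
(s,(a,.055,"h1"),(188.8,203.5)),(s,(-a,.055,"h1"),(185,195.5)),(s,(-a,-.055,"h2"),(105.7,236.5)),(s,(a,-.055,"h2"),(108.5,240)),
(t,(-a,.055,0),(380.4,169.6)),(t,(-a,.055,"h1"),(390.4,162)),
(w,(-a,.055,0),(271,154.5)),(w,(.0102,.055,0),(293,154.5)),(w,(-a,.055,'h1'),(267.5,163.5)),(w,(a,.055,'h1'),(283,162.5))"""+s[j:]
open("kf.py","w").write(s)
E
python3 kf.py
```

```text
[ 0.0001  0.0008  0.0401 -0.01    0.0616  0.056 ]
[[-0.6  2.1]
 [ 0.6  1.8]
 [-0.1 -0.4]
 [-1.5 -1.1]
 [-0.5 -3.9]
 [ 0.6  1.7]
 [-0.6  0.3]
 [-1.2 -0.4]
 [-0.4  0.6]
 [ 0.1  0.6]
 [-0.7 -0.5]
 [ 0.3 -0.4]
 [-0.  -0.5]
 [ 1.   0.5]]
```

```bash
cat > tgt.py <<'E'
from delta import *
import sys
p=np.load("fit.npy")
Rs=R.from_euler("z",p[2])*R.from_euler("y",-p[3])
so=R.from_euler("z",p[2]).apply(R.from_euler("y",-p[3]).apply([0,.01,.034])+[0,0,.125])+[p[0],p[1],0]
g=np.array([.0001,.0008,.0401])
def tcp(x,y,z): return so+Rs.apply(np.array([x,y,z])/1000+g)
def inseat():
    o=bot.get_obs(); return (Rs.inv().apply(o["tcp_pos"]-so)-g)*1000, np.degrees((Rs.inv()*R.from_euler("xyz",o["ee_rot"])*R.from_euler("x",-np.pi)).as_rotvec())
if __name__=="__main__":
    a=list(map(float,sys.argv[1:4])); T=tcp(*a); print("target",T.round(4)); delta(T,Rs*R.from_euler("x",np.pi))
    x,r=inseat(); print("knife in seat mm",x.round(2),"rot deg",r.round(2)); o=bot.get_obs(); print("F",o["force"].round(1),"T",o["torque"].round(2),"grip",round(o["grip_width"],4))
    print("slide dir/mm",Rs.apply([0,1,0]).round(4),"z",Rs.apply([0,0,1]).round(3),"x",Rs.apply([1,0,0]).round(3))
E
python3 tgt.py 0 -155 1.2
```

```text
target [0.6067 0.073  0.1917]
t 7.8 turn deg [  2.44 -27.75   5.22] shift mm [-69.5 270.1 -36.5]
knife in seat mm [  45.58 -432.01   18.42] rot deg [-1.25 27.83 -5.25]
F [-0.9  0.6 -5.7] T [-0.03  0.06  0.04] grip 0.0058
slide dir/mm [-0.1353  0.9908  0.    ] z [-0.461 -0.063  0.885] x [0.877 0.12  0.465]
```

move_arm --moves '[0.2,-2.8,0.5,-7,27,0,0,0.2,-2.8,0.5,-7,27,0,0,0.2,-2.8,0.5,-7,27,0,0,0.2,-2.8,0.5,-7,27,0,0,0.2,-2.8,0.5,-7,27,0,0,0.3,-2.8,0.5,-7,27,-7,0,0.3,-2.8,0.5,-7,27,-7,0,0.3,-2.8,0.5,-7,27,-7,0,0.3,-2.8,0.6,-7,27,-7,0,0.2,-2.6,0.6,-7,27,-8,0,0,0,0,0,0,0,0,0,0,0,0,0,0,0]'

```text
time: 8.8
tcp_pos: [0.6051, 0.0742, 0.1916]
ee_rot: [3.141, -0.484, 0.137]
force: [0.3, -0.2, -4.2]
grip_width: 0.0061
```

```bash
python3 tgt.py 0 -155 1.2; for n in wrist scene top; do python3 shot.py $n 8; done; python3 tgt.py 0 -155 1.2; python3 -c "
from h import *
s=pickle.load(open('scene8.pkl','rb')); crop(s,(220,80,200,170),4,'pics/s8.png')
s=pickle.load(open('top8.pkl','rb')); crop(s,(80,140,200,140),4,'pics/t8.png')"
```

```text
target [0.6067 0.073  0.1917]
t 8.8 turn deg [ 0.02 -0.02 -0.08] shift mm [ 1.7 -1.2  0.1]
knife in seat mm [  -1.35 -153.63    1.82] rot deg [0.02 0.02 0.08]
F [ 0.3 -0.2 -4.2] T [-0.16  0.93 -0.02] grip 0.0061
slide dir/mm [-0.1353  0.9908  0.    ] z [-0.461 -0.063  0.885] x [0.877 0.12  0.465]
8.8 [0.60508613 0.07415586 0.19161395] [ 3.14125047 -0.48368851  0.13731296] [ 0.28279851 -0.2335317  -4.16683208] [-0.15686213  0.93296305 -0.01776183] 0.006137336699157421
8.85 [0.60610658 0.07281632 0.19240214] [ 3.14088115 -0.4848333   0.13548142] [-0.91611119 -0.22803901 -4.15279259] [-0.15258658  0.89288188 -0.06836515] 0.005977599897248114
8.9 [0.60674288 0.07199087 0.19288921] [ 3.14072939 -0.48573069  0.13419413] [ 0.32372073 -0.95909978 -4.06486268] [-0.14062801  0.98153717 -0.02233981] 0.006120964950122535
target [0.6067 0.073  0.1917]
t 8.95 turn deg [0.03 0.13 0.15] shift mm [-0.3  1.4 -1.4]
knife in seat mm [   0.76 -156.46    2.4 ] rot deg [-0.11 -0.13 -0.11]
F [ 0.9 -0.7 -4.3] T [-0.17  0.93  0.  ] grip 0.0063
slide dir/mm [-0.1353  0.9908  0.    ] z [-0.461 -0.063  0.885] x [0.877 0.12  0.465]
```

View pics/s8.png

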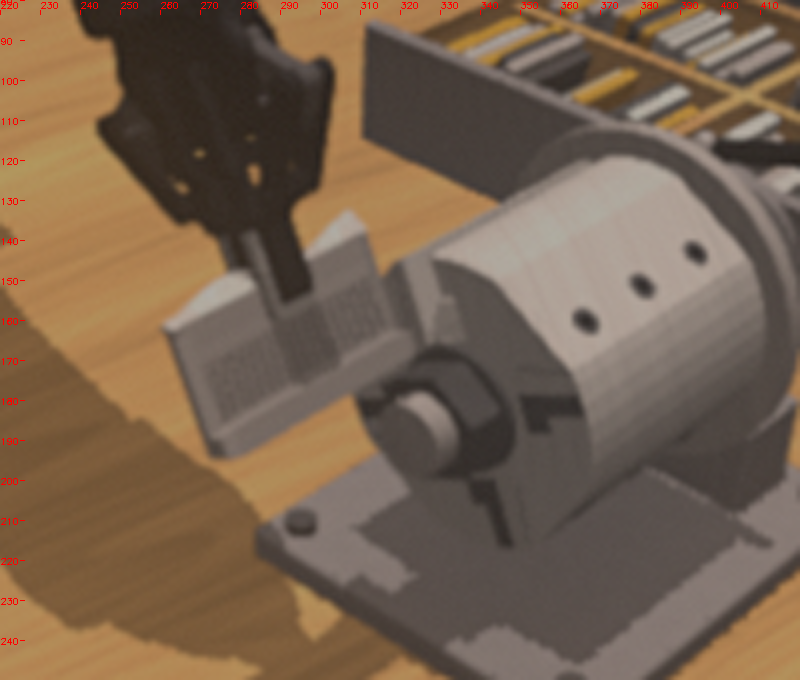

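View pics/t8.png

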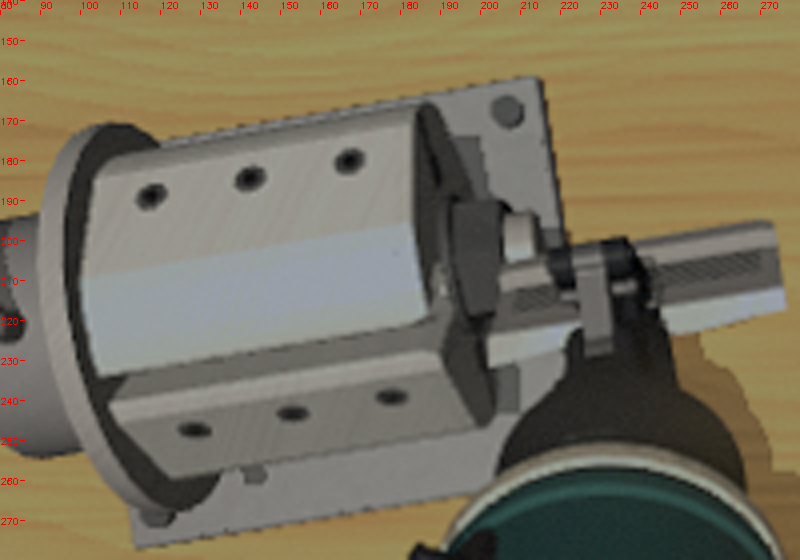

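View pics/wrist8.png

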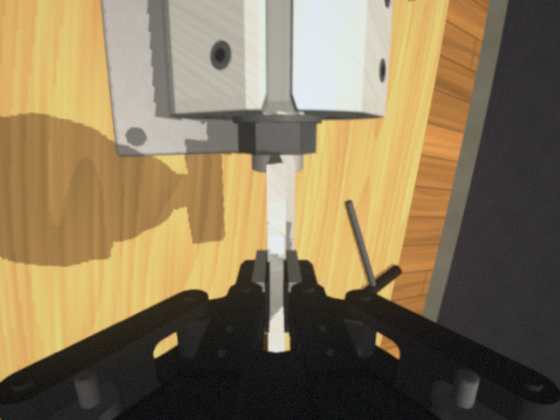

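```bash
cat > ov.py <<'E'
import sys
from tgt import *
n,box,f=sys.argv[1],eval(sys.argv[2]),int(sys.argv[3])
s=pickle.load(open(n+".pkl","rb")); o=s["obs"]; x,y,w,h=box
Rk=R.from_euler("xyz",o["ee_rot"])*R.from_euler("x",-np.pi)
def kn(X): return o["tcp_pos"]+Rk.apply(np.array(X)-g)
im=cv2.resize(s["image"][y:y+h,x:x+w,::-1],None,fx=f,fy=f,interpolation=cv2.INTER_CUBIC)
a=.0032
prof=[(-a,0),(.0102,0),(.0102,.012),(a,.012),(a,.06),(-a,.06)]
def dr(P,c):
    q=((proj(s,P,o)-[x,y]+.5)*f).astype(int); cv2.polylines(im,[q.reshape(-1,1,2)],True,c,1)
for yy in (.055,-.055): dr(kn([(p,yy,q) for p,q in prof]),(0,0,255))
F=.0025
m=[(-.006-F,-F),(.0127+F,-F),(.0127+F,.0145+F),(.006+F,.0145+F),(.006+F,.0355),(-.006-F,.0355)]
dr(so+Rs.apply([(p,-.075,q) for p,q in m]),(0,255,0))
dr(so+Rs.apply([(-.006,.055,.0357),(.006,.055,.0357),(.006,-.068,.0357),(-.006,-.068,.0357)]),(255,0,0))
cv2.imwrite("pics/ov_"+n+".png",im)
E
python3 ov.py wrist8 "(200,0,200,200)" 4; python3 ov.py scene8 "(250,120,120,90)" 6; python3 ov.py top8 "(160,180,125,70)" 6
```

```text
(no output)
```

View pics/ov_wrist8.png

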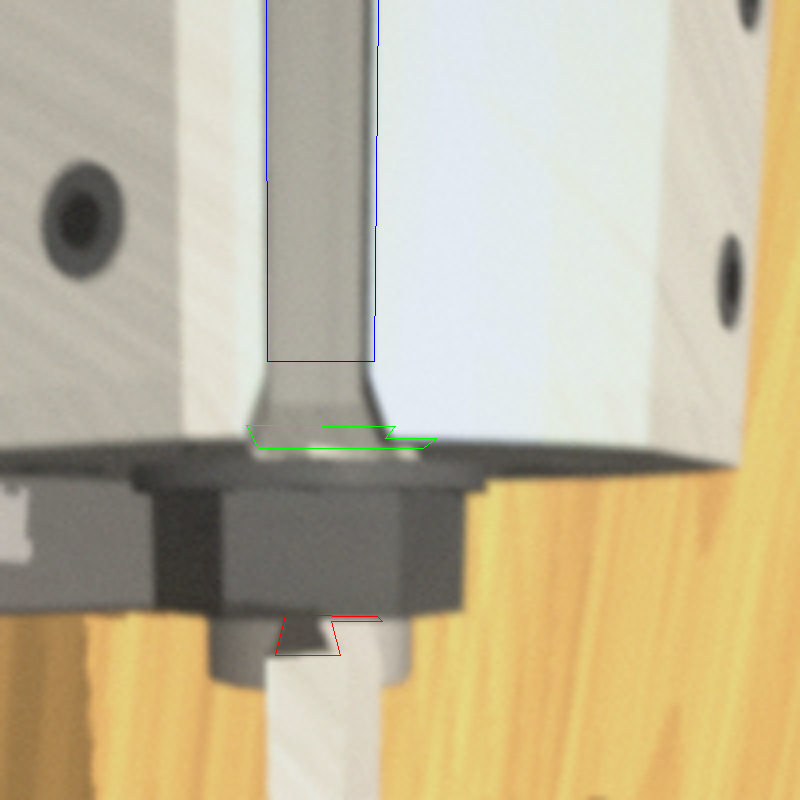

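View pics/ov_scene8.png

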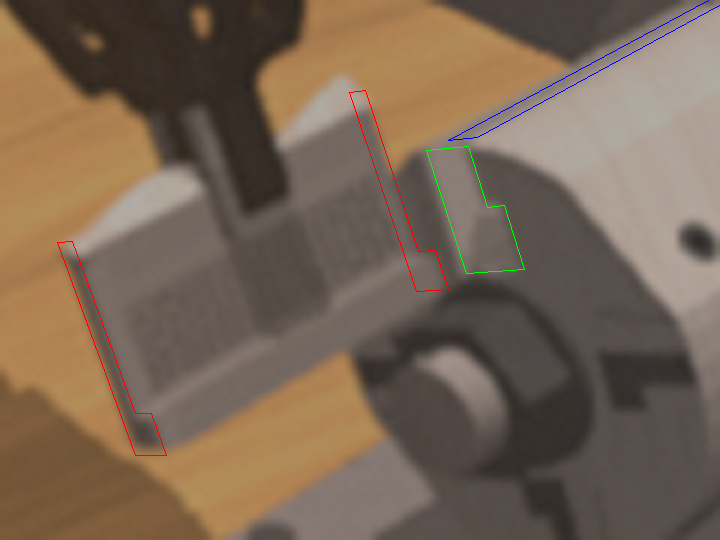

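View pics/ov_top8.png

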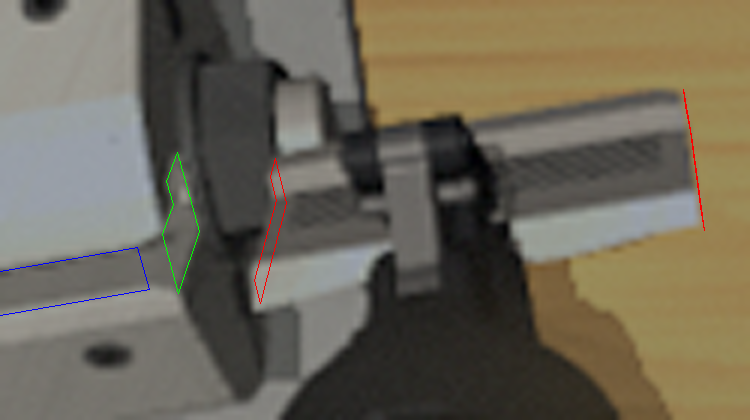

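The overlays agree to within about 1 mm, with the knife in line with the pocket. Direct view suggests the pocket is about 0.6 mm towards −x of my model, so I'll aim for x = −0.5.

```bash
python3 tgt.py -0.5 -128 1.4
```

```text
target [0.6026 0.0997 0.1916]
t 8.95 turn deg [0.03 0.13 0.15] shift mm [-4.5 28.1 -1.5]
knife in seat mm [   0.76 -156.46    2.4 ] rot deg [-0.11 -0.13 -0.11]
F [ 0.9 -0.7 -4.3] T [-0.17  0.93  0.  ] grip 0.0063
slide dir/mm [-0.1353  0.9908  0.    ] z [-0.461 -0.063  0.885] x [0.877 0.12  0.465]
```

move_arm --moves '[0,0,0,-0.7,4.5,-0.3,0,0,0,0,-0.7,4.5,-0.3,0,0,0,0,-0.7,4.5,-0.3,0,0,0,0,-0.7,4.5,-0.3,0,0,0,0,-0.7,4.5,-0.3,0,0,0,0,-0.7,4.5,0,0,0,0,0,0,0,0,0,0,0,0,0,0,0,0,0,0,0,0,0,0,0]'

```text
time: 9.7
tcp_pos: [0.6027, 0.0994, 0.1918]
ee_rot: [3.141, -0.487, 0.134]
force: [0.3, -0.1, -4.1]
grip_width: 0.006
```

```bash
python3 tgt.py -0.5 -128 1.4; python3 shot.py wrist 9;python3 shot.py scene 9;  python3 ov.py wrist9 "(200,0,200,200)" 4; python3 ov.py scene9 "(250,110,140,90)" 5;python3 tgt.py -0.5 -128 1.4
```

```text
target [0.6026 0.0997 0.1916]
t 9.7 turn deg [-0.    0.17  0.09] shift mm [-0.1  0.3 -0.2]
knife in seat mm [  -0.35 -128.29    1.49] rot deg [-0.06 -0.17 -0.07]
F [ 0.3 -0.1 -4.1] T [-0.13  0.96 -0.04] grip 0.006
slide dir/mm [-0.1353  0.9908  0.    ] z [-0.461 -0.063  0.885] x [0.877 0.12  0.465]
9.7 [0.60269166 0.09939832 0.19179023] [ 3.1411872  -0.48694876  0.13436847] [ 0.27656503 -0.09520698 -4.14391503] [-0.13267922  0.9552994  -0.03961533] 0.005997714961517106
9.75 [0.60268772 0.0992703  0.19178085] [ 3.14121207 -0.48690893  0.13414208] [ 0.04685233 -0.12182224 -4.63390972] [-0.15320677  0.98012547  0.01355723] 0.00593631306898795
target [0.6026 0.0997 0.1916]
t 9.8 turn deg [-0.01  0.17  0.11] shift mm [-0.2  0.5 -0.2]
knife in seat mm [  -0.34 -128.48    1.5 ] rot deg [-0.06 -0.17 -0.09]
F [-0.9 -0.5 -4. ] T [-0.14  0.94 -0.01] grip 0.0062
slide dir/mm [-0.1353  0.9908  0.    ] z [-0.461 -0.063  0.885] x [0.877 0.12  0.465]
```

View pics/ov_wrist9.png

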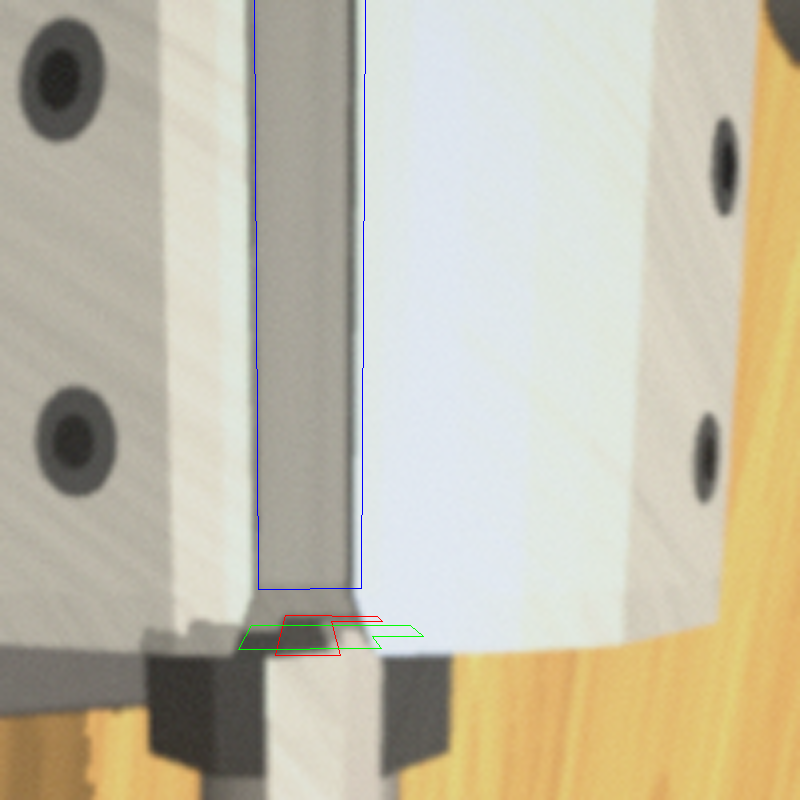

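View pics/ov_scene9.png

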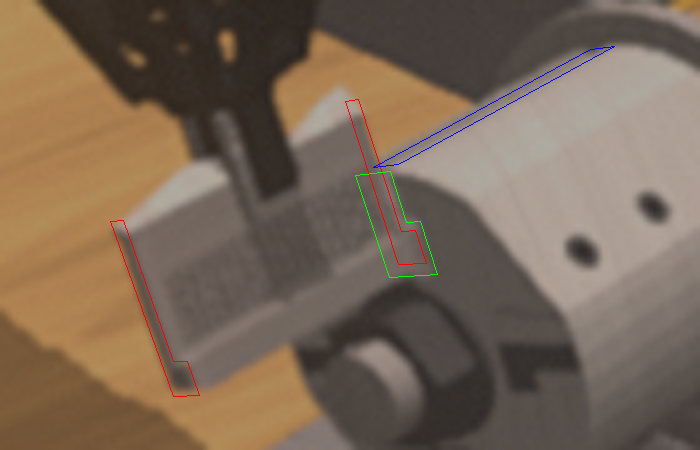

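move_arm --moves '[0,0,0,-1.0,4.0,-0.2,0,0,0,0,-0.5,4.0,0,0,0,0,0,-0.6,4.0,0,0,0,0,0,-0.5,4.0,0,0,0,0,0,-0.6,4.0,0,0,0,0,0,-0.5,4.0,0,0]'

```text
time: 10.3
tcp_pos: [0.5989, 0.1241, 0.1915]
ee_rot: [3.141, -0.487, 0.135]
force: [0.3, -0.8, -4.2]
grip_width: 0.0056
```

```bash
python3 tgt.py -0.8 -60 1.4
```

```text
target [0.5931 0.167  0.1915]
t 10.3 turn deg [-0.01  0.16  0.07] shift mm [-5.8 42.9 -0. ]
knife in seat mm [  -0.84 -103.3     1.47] rot deg [-0.05 -0.16 -0.05]
F [ 0.3 -0.8 -4.2] T [-0.09  0.98 -0.03] grip 0.0056
slide dir/mm [-0.1353  0.9908  0.    ] z [-0.461 -0.063  0.885] x [0.877 0.12  0.465]
```

move_arm --moves '[0,0,0,-0.7,5.0,0,0,0,0,0,-0.7,5.0,0,0,0,0,0,-0.7,5.0,0,0,0,0,0,-0.7,5.0,0,0,0,0,0,-0.7,5.0,0,0,0,0,0,-0.6,5.0,0,0,0,0,0,-0.7,5.0,0,0,0,0,0,-0.7,5.0,0,0]'

```text
time: 10.97
tcp_pos: [0.5934, 0.164, 0.1916]
ee_rot: [3.141, -0.487, 0.134]
force: [0.2, 0.1, -4.6]
grip_width: 0.0061
```

```bash
python3 tgt.py -0.8 -20 1.4;  python3 shot.py wrist 10;python3 shot.py scene 10;  python3 ov.py scene10 "(270,80,150,110)" 5
```

```text
target [0.5877 0.2066 0.1915]
t 10.9667 turn deg [-0.    0.16  0.09] shift mm [-5.7 42.7 -0.1]
knife in seat mm [ -0.86 -63.04   1.49] rot deg [-0.06 -0.16 -0.07]
F [ 0.2  0.1 -4.6] T [-0.12  0.96  0.03] grip 0.0061
slide dir/mm [-0.1353  0.9908  0.    ] z [-0.461 -0.063  0.885] x [0.877 0.12  0.465]
10.9667 [0.59342142 0.16399017 0.1915536 ] [ 3.14124057 -0.48690943  0.13431437] [ 0.19775302  0.06797688 -4.55281851] [-0.12038802  0.95904114  0.02961224] 0.006074846747919351
11.0167 [0.59324643 0.1651351  0.19148245] [ 3.14145251 -0.48679087  0.13539407] [-0.40869553  1.81049777 -4.01952851] [0.05237758 1.00773942 0.13590212] 0.005752767469688569
```

View pics/ov_scene10.png

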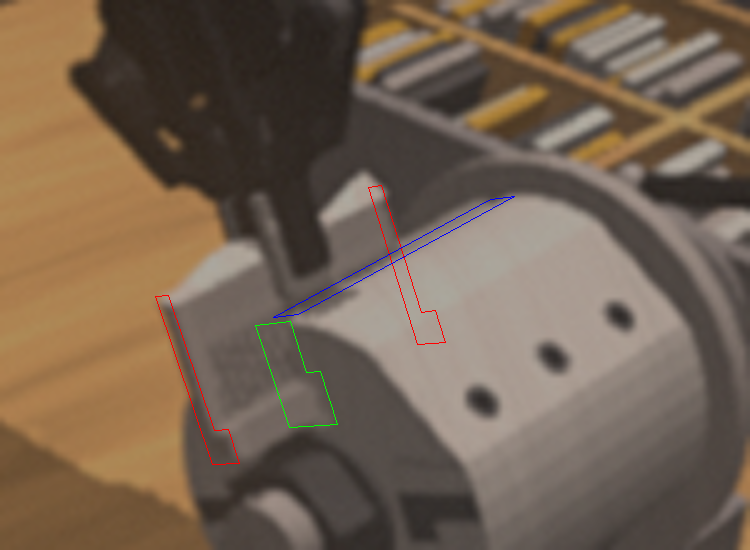

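View pics/wrist10.png

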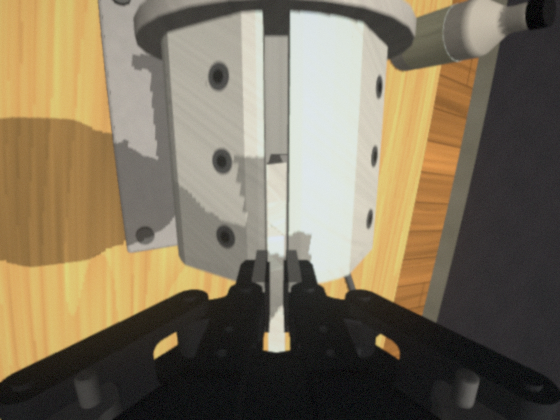

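The knife is in the pocket: its leading end shows at (276,158), between the pocket walls. Forces are negligible and the tips clear the drum, so I'll continue.

move_arm --moves '[0,0,0,-0.7,5.0,0,0,0,0,0,-0.7,5.0,0,0,0,0,0,-0.7,5.0,0,0,0,0,0,-0.7,5.0,0,0,0,0,0,-0.7,5.0,0,0,0,0,0,-0.6,5.0,0,0,0,0,0,-0.7,5.0,0,0,0,0,0,-0.7,5.0,0,0,0,0,0,0,0,0,0]'

```text
time: 11.82
tcp_pos: [0.5878, 0.2049, 0.1915]
ee_rot: [3.141, -0.487, 0.136]
force: [-0.2, 0.1, -4.1]
grip_width: 0.0061
```

```bash
python3 tgt.py -0.8 0 1.4;  python3 shot.py wrist 11;python3 shot.py scene 11;  python3 ov.py scene11 "(270,80,150,110)" 5
```

```text
target [0.585  0.2265 0.1915]
t 11.8167 turn deg [-0.    0.16  0.01] shift mm [-2.8 21.6  0. ]
knife in seat mm [ -0.97 -21.79   1.46] rot deg [-0.02 -0.16  0.  ]
F [-0.2  0.1 -4.1] T [-0.11  0.94  0.02] grip 0.0061
slide dir/mm [-0.1353  0.9908  0.    ] z [-0.461 -0.063  0.885] x [0.877 0.12  0.465]
11.8167 [0.58775419 0.20485072 0.19147366] [ 3.1412337  -0.48685971  0.13573719] [-0.23700487  0.08996535 -4.05428714] [-0.10568716  0.93900951  0.01598181] 0.006128868873588739
11.8667 [0.58782979 0.20420339 0.19147918] [ 3.14106215 -0.48682757  0.13543668] [-0.18819642 -0.60065015 -4.10478614] [-0.16618295  0.96014993 -0.01372952] 0.005885454833399442
```

View pics/ov_scene11.png

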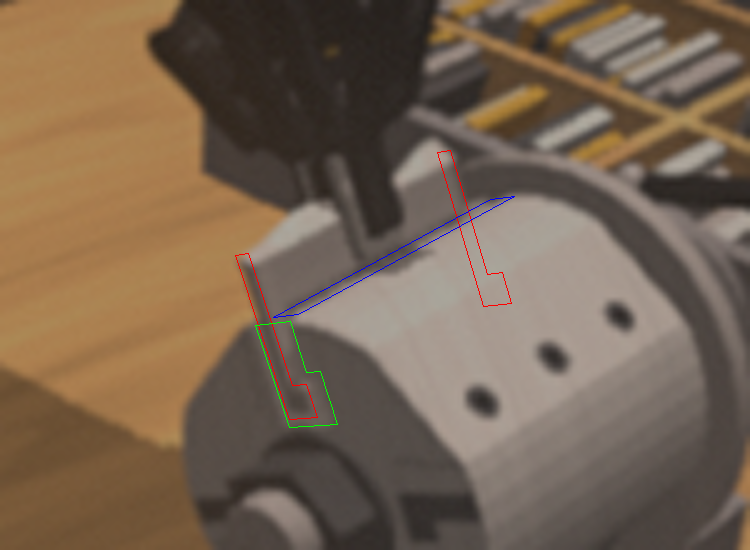

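View pics/wrist11.png

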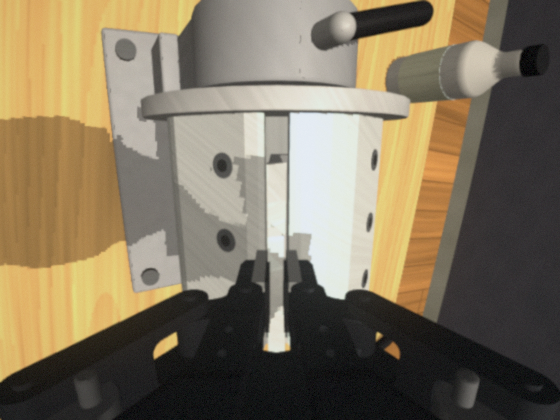

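move_arm --moves '[0,0,0,-0.5,4.0,0,0,0,0,0,-0.5,4.0,0,0,0,0,0,-0.5,4.0,0,0,0,0,0,-0.4,3.0,0,0,0,0,0,-0.3,2.0,0,0,0,0,0,-0.2,1.5,0,0,0,0,0,0,0,0,0]'

```text
time: 12.5
tcp_pos: [0.5855, 0.2224, 0.1915]
ee_rot: [3.141, -0.487, 0.135]
force: [0.3, -0.1, -3.9]
grip_width: 0.0057
```

```bash
python3 tgt.py -0.8 0 1.4
```

```text
target [0.585  0.2265 0.1915]
t 12.5 turn deg [-0.    0.16  0.06] shift mm [-0.5  4.  -0. ]
knife in seat mm [-0.84 -4.06  1.43] rot deg [-0.04 -0.16 -0.04]
F [ 0.3 -0.1 -3.9] T [-0.15  1.   -0.03] grip 0.0057
slide dir/mm [-0.1353  0.9908  0.    ] z [-0.461 -0.063  0.885] x [0.877 0.12  0.465]
```

Now I'll creep forward until the knife touches the flange.

move_arm --moves '[0,0,0,-0.1,1.0,0,0,0,0,0,-0.1,1.0,0,0,0,0,0,-0.2,1.0,0,0,0,0,0,-0.1,1.0,0,0,0,0,0,0,0,0,0]'

```text
time: 12.92
tcp_pos: [0.5851, 0.2257, 0.1915]
ee_rot: [3.141, -0.487, 0.134]
force: [-0.1, -2.2, -4.0]
grip_width: 0.0057
```

```bash
python3 tgt.py -0.8 0 1.4
```

```text
target [0.585  0.2265 0.1915]
t 12.9167 turn deg [0.01 0.16 0.11] shift mm [-0.1  0.8 -0. ]
knife in seat mm [-0.75 -0.77  1.4 ] rot deg [-0.08 -0.16 -0.08]
F [-0.1 -2.2 -4. ] T [-0.6   0.91 -0.27] grip 0.0057
slide dir/mm [-0.1353  0.9908  0.    ] z [-0.461 -0.063  0.885] x [0.877 0.12  0.465]
```

move_arm --moves '[0,0,0,-0.1,0.7,0,0,0,0,0,-0.1,0.7,0,0,0,0,0,0,0,0,0]'

```text
time: 13.17
tcp_pos: [0.5851, 0.2258, 0.1915]
ee_rot: [3.14, -0.487, 0.133]
force: [0.6, -8.1, -2.8]
grip_width: 0.0061
```

```bash
python3 tgt.py -0.8 0 1.4; python3 shot.py wrist 12;python3 shot.py scene 12; python3 ov.py wrist12 "(200,60,160,150)" 5;  python3 ov.py scene12 "(270,80,150,110)" 5
```

```text
target [0.585  0.2265 0.1915]
t 13.1667 turn deg [0.05 0.15 0.21] shift mm [-0.1  0.7  0. ]
knife in seat mm [-0.8  -0.72  1.34] rot deg [-0.16 -0.15 -0.15]
F [ 0.6 -8.1 -2.8] T [-1.91  0.69 -0.91] grip 0.0061
slide dir/mm [-0.1353  0.9908  0.    ] z [-0.461 -0.063  0.885] x [0.877 0.12  0.465]
13.1667 [0.58510994 0.22575554 0.19145093] [ 3.14012147 -0.48659248  0.13277405] [ 0.59465759 -8.12597384 -2.82632814] [-1.91091229  0.68803393 -0.91011186] 0.0061452171342386225
13.2167 [0.58510629 0.22576146 0.19144746] [ 3.14019918 -0.48660361  0.13273313] [ 0.99150349 -9.28975808 -3.36569287] [-1.88353492  0.80443532 -0.96796093] 0.006030943601137367
```

View pics/ov_wrist12.png

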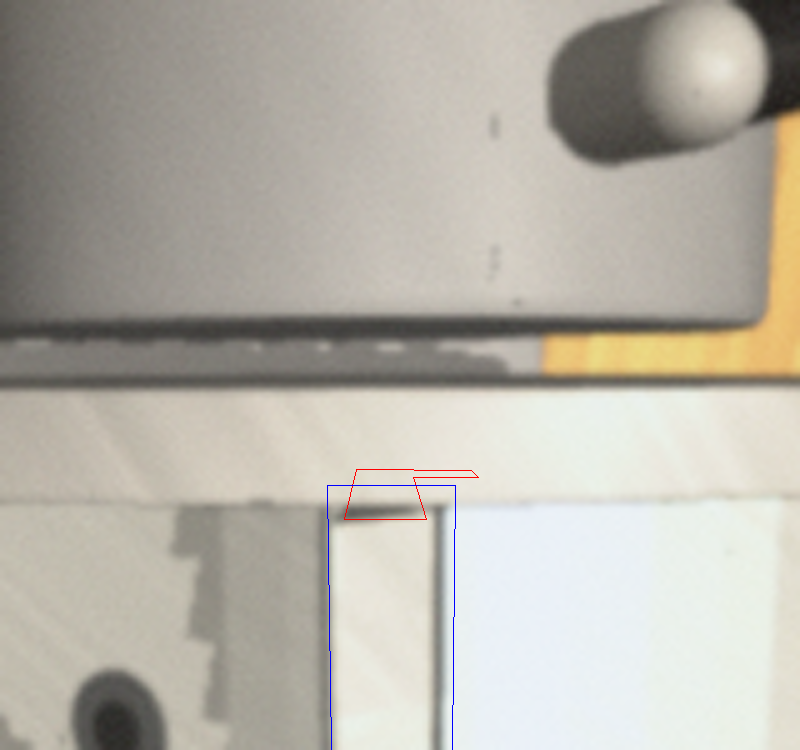

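View pics/ov_scene12.png

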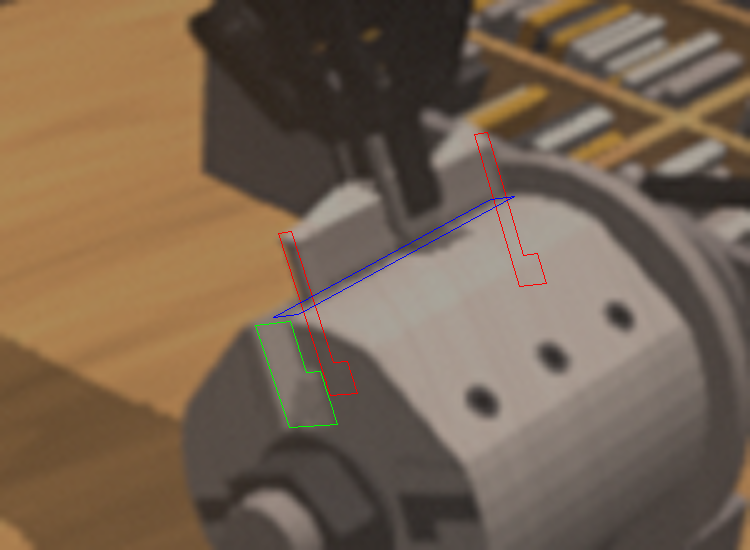

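The knife is on the flange: motion stopped at y ≈ −0.7 mm with about 9 N, and the images show no real gap at the flange. I'll lower it about 1 mm onto the floor, relieve the push, release, and back out along the pocket normal.

move_arm --moves '[0,0,0,0.5,-0.2,-0.9,0,0,0,0,0,-0.3,0,0,0,0,0,0,0,0,5,0,0,0,0,0,0,12,0,0,0,0,0,0,20,0,0,0,0,0,0,24,0,0,0,0,0,0,24]'

```text
time: 13.85
tcp_pos: [0.5856, 0.2273, 0.1909]
ee_rot: [-3.142, -0.488, 0.135]
force: [-0.2, 1.1, -0.1]
grip_width: 0.0241
```

```bash
python3 tgt.py -0.8 0 1.4; python3 shot.py wrist 13
```

```text
target [0.585  0.2265 0.1915]
t 13.85 turn deg [-0.03  0.2   0.06] shift mm [-0.6 -0.8  0.6]
knife in seat mm [-0.43  0.7   0.57] rot deg [-0.03 -0.2  -0.06]
F [-0.2  1.1 -0.1] T [-0.12  0.54  0.05] grip 0.0241
slide dir/mm [-0.1353  0.9908  0.    ] z [-0.461 -0.063  0.885] x [0.877 0.12  0.465]
13.85 [0.5855988  0.22725659 0.19093586] [-3.14157104 -0.48756251  0.13454277] [-0.2117802   1.05523329 -0.14464103] [-0.12121898  0.54371181  0.05384462] 0.024050530576551054
```

View pics/wrist13.png

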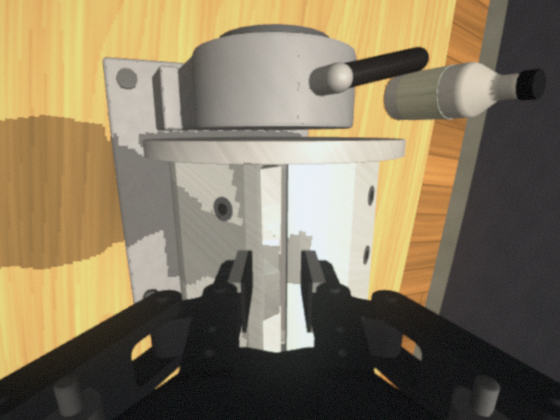

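move_arm --moves '[0,0,0,-4,-0.5,8,24,0,0,0,-9,-1,17,24,0,0,0,-12,-1.6,23,30,0,0,0,-14,-2,27,40,0,0,0,-14,-2,27,50,0,0,0,-14,-2,27,60,0,0,0,-14,-2,27,60,0,0,0,0,0,0,60,0,0,0,0,0,0,60]'

```text
time: 14.65
tcp_pos: [0.5142, 0.2217, 0.3239]
ee_rot: [-3.134, -0.483, 0.14]
force: [0.1, 0.3, -0.1]
grip_width: 0.0597
```

```bash
for n in wrist scene top; do python3 shot.py $n 14; done; python3 -c "
from h import *
s=pickle.load(open('scene14.pkl','rb')); crop(s,(290,80,140,140),5,'pics/s14.png')
s=pickle.load(open('scene14.pkl','rb')); crop(s,(95,250,160,130),4,'pics/s14r.png')
s=pickle.load(open('wrist14.pkl','rb')); crop(s,(200,130,160,150),4,'pics/w14.png')"
```

```text
14.65 [0.5141804  0.22172921 0.32386081] [-3.13391939 -0.48255992  0.13959235] [ 0.12273188  0.2701431  -0.14595356] [-0.0579474   0.55362873 -0.00147539] 0.05973461582617855
14.7 [0.51410826 0.2213797  0.32296069] [-3.13721862 -0.48192766  0.14034873] [ 0.33340336  1.25102241 -0.31791736] [-0.08958704  0.47948731 -0.06096265] 0.060090957270562184
14.75 [0.51421043 0.22089541 0.32247765] [-3.13994753 -0.48174367  0.14061192] [-0.24096534 -0.2013004  -0.48079261] [-0.09635151  0.51527288  0.03801059] 0.059934376449060946
```

View pics/s14.png

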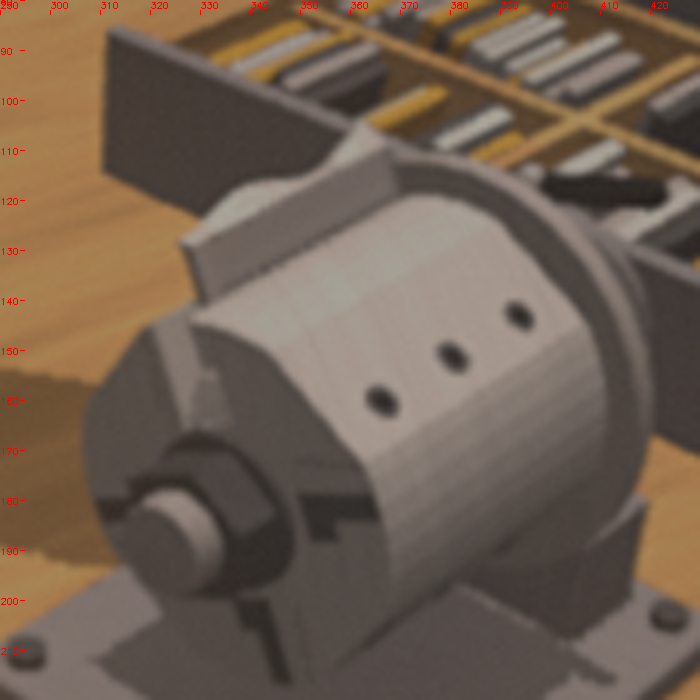

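View pics/s14r.png

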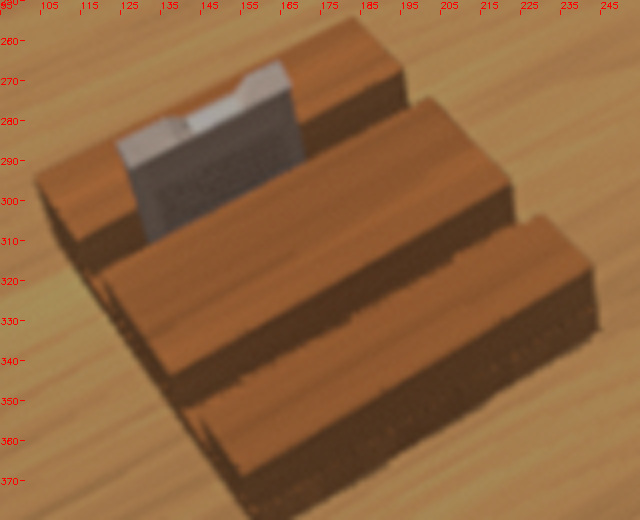

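View pics/wrist14.png

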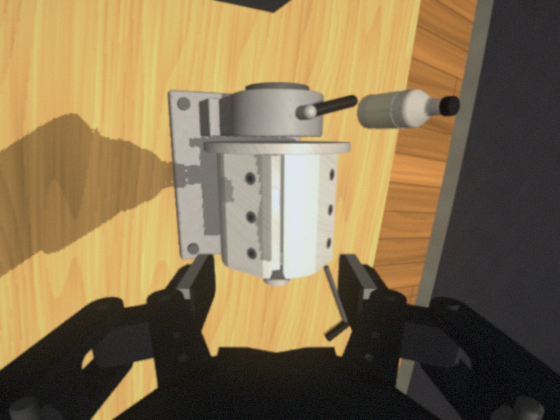

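Run:
```python
from tgt import *
for n,box,f in (("top14",(85,170,120,95),6),("scene14",(300,95,100,60),7)):
    s=pickle.load(open(n+".pkl","rb")); x,y,w,h=box
    im=cv2.resize(s["image"][y:y+h,x:x+w,::-1],None,fx=f,fy=f,interpolation=cv2.INTER_CUBIC)
    for yy in (-.055,.055):
        q=((proj(s,so+Rs.apply([(c,yy-.0007,z) for c,z in((-.004,.036),(-.004,.060),(.003,.060),(.003,.036))]))-[x,y]+.5)*f).astype(int)
        cv2.polylines(im,[q.reshape(-1,1,2)],True,(0,0,255),1)
    cv2.imwrite(f"pics/fin_{n}.png",im)
```

```text
(no output)
```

View pics/fin_top14.png

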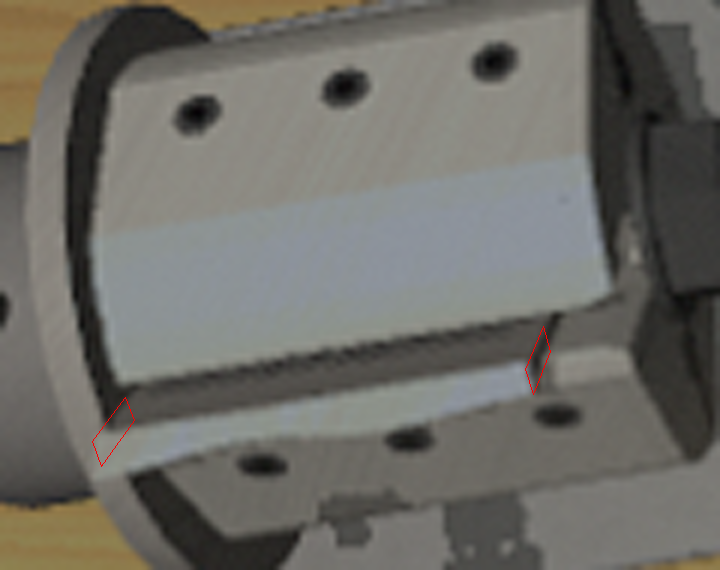

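View pics/fin_scene14.png

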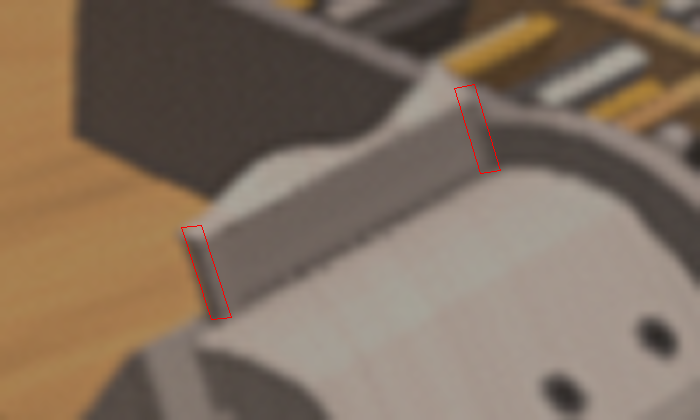

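```bash
python3 -c "
from workcell import bot,order
print(bot.get_obs()['time'],order.close_job())"
```

```text
the job is handed in; nothing more can be done
14.8 None
```

The long knife is in the pocket, fully home against the stop flange and released, and I handed the job in at 14.8 s. No verdict was reported.

- **What I did:** I gripped the long knife above the rack and lifted it clear. I then tilted it to the fitted pocket pose (lean 27.7°, yaw 7.8°) and slid it in from the free end. It met almost no resistance until the flange, where it stopped about 0.7 mm from the modelled home position, at roughly 9 N. I then lowered it about 1 mm, opened the fingers and backed out along the pocket normal.
- **Last checks:** The top and scene views show both knife ends within about 1 mm of home. The short knife still stands in its slot, apparently where it was, and the gripper is well clear of everything.
- **Small disagreements:**
  - The wrist view put the pocket about 1 mm towards −x of my fit, so I corrected for that during entry.
  - After release, the knife's top edge looked about 2 mm off the upright model. I read this as a lean of 3–4° within the pocket's play. From the pocket dimensions, I estimate the lean cannot exceed about 0.12 rad, inside the 0.15 rad limit, but I did not measure it separately.

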